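# Carrot sticks into the one-handed board's clamp

### The job

Get the one-handed preparation board ready for dicing: pull the knife pivot out of the cutlery drainer and plug it fully home in its socket on the board, and lay all the carrot sticks from the bamboo board side by side between the jaws of the opened clamp, lying along the jaws. Then slide the jaw shut until you feel it press on the sticks, so that they stay held together between both jaws when you let go; do not crush them, and leave the other things on the worktop where they are.

Things in the scene. Friction and masses are not known exactly. Their poses are not given: they have to be found in the camera images.
- prep_board: One-handed preparation board: white plastic slab, 260 mm (its x) by 403 mm (its y, from 188 mm right to 215 mm left of its origin), upper face 24 mm above the worktop, fixed. Origin on the worktop under the slab; x points away from the robot, y along the travel of the sliding jaw towards open, z up. On it: the clamp bed between two grey jaws, and in its far right part a grey socket block.
- bed (a point): Point on the board's upper face, 20 mm nearer the robot than the board's origin: the middle of the jaws' length (the jaws reach 40 mm to either side of it along x). Axes as the board's.
- fixed_jaw: Fixed clamp jaw, 80 mm long (x), 14 mm thick, 18 mm high above the board. Origin on the board at the middle of its gripping face, which looks to +y.
- jaw (a joint): Sliding clamp jaw: gap between the gripping faces in m with the rubber face unpressed, 0 (shut) to 0.21 (open); with the face pressed in it reads that much less than what is held. It slides along the board's y, stays where left, drags with about 4 N, and gathers and squares up loose sticks as it closes. Its block is 80 mm long, 19 mm high, with a low crossbar and an upright grip plate.
- jaw_grip (a point): Middle of the top edge of the sliding jaw's upright grip plate, 55 mm above the board. The plate is 52 mm (x) by 14 mm (y) and 36 mm high, so its lower edge is level with the top of the sliding block, 19 mm above the board; its middle stands 29 mm behind the gripping face.
- jaw_pad: Sprung rubber face of the sliding jaw, 80 mm long, 5 mm thick, 18 mm high. Origin on the board at the middle of its gripping face, which looks to -y. It gives up to 8 mm with 0.7 N per mm, so that closing the jaw on something is felt as a push rising from 4 N to about 10 N at the grip plate, and hard after that.
- post: Knife pivot: steel post of oblong section, 16 mm (its x) by 26 mm (its y), 110 mm long with a forked top 26 mm high as wide as the post; the lowest 4 mm are reduced to 13 by 23 mm. It stands upright in the cutlery drainer. Origin at the centre of its foot, z up along the post. Either way round is right.
- post_foot (a point): Centre of the underside of the post's foot.
- socket (a point): Centre of the mouth of the oblong socket hole for the post in the preparation board, 36 mm above the worktop; the hole is 18 mm (board x) by 28 mm (board y), 24 mm deep, with a small chamfer; the block around it is 44 by 46 mm and stands 12 mm above the board.
- drainer: Metal cutlery drainer, 64 mm (x) by 120 mm (y), 60 mm high, fixed; two wells with walls and floor about 4 to 5 mm thick. The post stands in the well on its -y side, a sponge fills the other. Origin on the worktop under its centre.
- bamboo: Bamboo cutting board with a black rim, 400 mm (x) by 200 mm (y), 12 mm thick, fixed. Origin on the worktop under its centre. The carrot sticks start on it.
- stick1: Carrot stick, 16 mm square and 120 mm long, may be absent. Origin at its centre, x along its length; y and z square to its sides.
- stick2: Carrot stick, 18 mm square and 120 mm long, may be absent. Origin at its centre, x along its length; y and z square to its sides.
- stick3: Carrot stick, 20 mm square and 120 mm long, may be absent. Origin at its centre, x along its length; y and z square to its sides.
- stick4: Carrot stick, 22 mm square and 120 mm long, may be absent. Origin at its centre, x along its length; y and z square to its sides.
- tomato1: A cherry tomato, 37 mm across, on the far end of the bamboo board. Not part of the job.
- tomato2: Another such tomato. Not part of the job.
- lemon1: A lemon, 88 mm long, lying on the worktop beyond the boards. Not part of the job.
- lemon2: Another such lemon. Not part of the job.
- cabbage: A red cabbage, 150 mm across, beyond the boards. Not part of the job.
- knife: A kitchen knife with a grey handle, 300 mm long, lying beyond the boards on the left. Not part of the job.
- pepper_mill: A dark wooden pepper mill, 52 mm across and 152 mm high, standing beyond the drainer. Not part of the job.
- tumbler: A drinking glass, 95 mm high, right of the bamboo board. Not part of the job.
- bowl: A white bowl, 124 mm across, right of the bamboo board. Not part of the job.
Not all that is in view belongs to the job. Leave any black or purple look-alike of the stick4 alone.

How it is judged:
On the way:
1. all the sticks lie lengthwise between the jaws and the jaw presses them together (x of stick1 in the frame of bed between -0.04 and 0.06 m and y of each of stick1, stick2, stick3, stick4 in the frame of fixed_jaw above 0 m and y of each of stick1, stick2, stick3, stick4 in the frame of jaw_pad below 0 m and z of stick1 in the frame of bed below 0.012 m and angle between the x axis of each of stick1, stick2, stick3, stick4 and the x axis of prep_board, either way round below 0.12 rad and x of stick2 in the frame of bed between -0.04 and 0.06 m and z of stick2 in the frame of bed below 0.013 m and x of stick3 in the frame of bed between -0.04 and 0.06 m and z of stick3 in the frame of bed below 0.014 m and x of stick4 in the frame of bed between -0.04 and 0.06 m and z of stick4 in the frame of bed below 0.015 m and (contact force between jaw_pad and stick1 above 1 N or contact force between jaw_pad and stick2 above 1 N or contact force between jaw_pad and stick3 above 1 N or contact force between jaw_pad and stick4 above 1 N) and (contact force between fixed_jaw and stick1 above 1 N or contact force between fixed_jaw and stick2 above 1 N or contact force between fixed_jaw and stick3 above 1 N or contact force between fixed_jaw and stick4 above 1 N)), for 0.2 s.
At the end, for the whole second after the job is handed in: Every stick present lies flat between the jaws, along them to 0.12 rad, its middle 40 mm short of to 60 mm beyond the jaws' middle; pad and fixed jaw each press a stick with over 1 N; the post is 20 mm or more down its socket, centred to 3 mm, upright to 0.08, square to 0.12 rad; all at rest (all of step 1 and horizontal distance between post_foot and socket below 0.003 m and z of post_foot in the frame of socket below -0.02 m and angle between post's own z axis and vertical below 0.08 rad and angle between the x axis of post and the x axis of prep_board, either way round below 0.12 rad and linear speed of each of stick1, stick2, stick3, stick4, post below 0.02 m/s); the robot touches nothing.
It fails at once if a carrot stick is crushed: the jaw presses on it with more than 30 N (contact force between jaw_pad and stick1 above 30 N or contact force between jaw_pad and stick2 above 30 N or contact force between jaw_pad and stick3 above 30 N or contact force between jaw_pad and stick4 above 30 N).
It fails at once if another thing on the worktop is shifted by more than 50 mm (distance of any of tomato1, tomato2, lemon1, lemon2, cabbage, knife, pepper_mill, tumbler, bowl from where it was at the start of the episode above 0.05 m).
Of stick1, stick2, stick3, stick4 only 3 to 4 are there at a start; the rules pass over those that are not, and their reading is None.
At some moment in a run one of stick1, stick2, stick3, stick4 may be knocked a few centimetres aside while the robot is not near it.
It also fails if it takes over 208 s, if anything falls off the work surface, if the arm or the gripper's body presses on something with over 40 N, if the wrist force passes 120 N, or if a joint passes its speed limit or range.

### The arm

A 6-joint arm with a two-finger parallel gripper is mounted at the origin on the work surface. World frame = base frame: x ahead of the robot, y to its left, z up, the work surface at z = 0. Lengths are in m, angles in rad, forces in N, time in s.
With the tool pointing down it reaches from about 0.375 to 0.9 m from the base axis. Payload 3.1 kg.
Tool frame: the origin (TCP) lies between the finger pads; the fingertips stand 19 mm ahead of it and the grasp point (between the pads) is the TCP; z points along the fingers, y is the line along which they close (so a half turn about z gives the same grasp; the last joint's range is limited). The gripper opens to 87 mm and grips with 3 to 60 N. Pads are 19 mm wide; open, the fingers measure 117 mm over their backs; the gripper's body (75 mm by 190 mm) begins 51 mm behind the grasp point.
Start: joints at [-1.377, 0.527, 1.433, -0, 1.181, -0.178], TCP at [0.227, -0.582, 0.242] pointing down, gripper open.
Joint ranges: [-3.08, 3.08], [-0.75, 2.2], [0.22, 2.44], [-1.43, 4.57], [0, 2.65], [-2.85, 2.85]. Speed limits (rad/s): [2.79, 2.79, 3.14, 3.14, 3.14, 3.14].

### API

Orientations are given as a unit quaternion [x, y, z, w].
In Python, from rig import telemetry, viewer, hand_in gives the robot as it stands. The module is installed in compiled form; this text tells all that it offers.
- The arm moves only by the shell command python3 -m creep 'ROWS' [FORCE]. ROWS is JSON, a list of rows, each an object with "translation": the shift along the tool's x, y, z in mm, a list of three; "roll": the turn about the tool's z in degrees; "gripper": the finger opening in mm, from 0 to 87. In form: [{"translation": [tx, ty, tz], "roll": roll, "gripper": gripper}, ...]. A call has 1 to 5 rows; each row is the pose to reach, as a shift and turn from the pose commanded when the call began, along the tool's axes at that moment; what a row does not reach only later rows make up. A row lasts 1/12 s, in which the tool goes at most 41.7 mm and 7.16 degrees, less where a joint would pass 70% of its speed; a pose out of reach is approached as far as the arm can. A call with a gripper value outside its range is refused whole. The fingers move at their own pace and stop on an object; FORCE is the grip in N (left out, the last holds). Time passes only in rows, so rows that repeat a pose let the fingers close. It gives the time, the measured TCP pose, the force, the opening and the grip force at its end, in the units of the state.
- telemetry.get_obs(): the state, without advancing time (a new reading comes with each control period).
- viewer.camera(name): name is "side" or "top" or "wrist"; returns the picture (384x512x3 uint8, blue, green, red); there is no depth.
- viewer.camera_info(name): a dict with "intrinsics" (3x3 intrinsics, pixels), "rvec" (rotation vector, rad) and "tvec" (3), from world to camera coordinates, as OpenCV has them; the wrist camera has in their place "hand_eye" (4x4, takes a point from camera to tool coordinates, whose origin is the TCP and whose axes are the flange's). Camera axes: x right, y down, z forward; pixel columns grow to the right and rows downward; lengths in m; the calibration is good to about 2 mm. A picture is of the moment at which its call begins: read the wrist's pose just before it. camera_info takes no time and is no camera call.
- hand_in(): hands the job in; it is judged then, once.
Trained networks look in the newest picture that a camera, given by its name, has taken for a name from the list of things; names that differ only in an ending like _2 or _b are one class to them, and where a whole thing is asked for, a point or a joint stands for the part that bears it (a point fixed in the world has none). Each returns a list of dicts, best first, with "p" (0 to 1); they miss things now and then, are a little off and sometimes report something else, mostly with a low value. They report only what shows in the picture. A call takes as long as a camera call. They do not tell look-alikes from the thing itself.
- viewer.recognise(camera, thing): "bbox" ([left, top, width, height] in pixels, round what is visible of it).
The state is a dict: "time": time; "q": joint angles; "joint_velocities": joint speeds; "joint_torque": joint torques, N m; "position": TCP position; "tool_rot": TCP orientation; "ft_force": force on the tool from outside, world axes, zero at the start; "moment": the same for the moment, N m; "grip_width": finger opening in m; "grip_force": force on a finger pad.
Only numpy, scipy, OpenCV 4.12 (cv2) and the standard library are available. Lean on these libraries where they do the work, as an engineer would, in place of code of your own. Each camera call takes 0.05 s, during which the arm holds its last target. There are 200 camera calls.

## Working session

There is one attempt and no reset: what is moved stays moved. The work goes in short steps, Python scripts to look and compute and a shell command to move; the robot and the scene stay as the last step left them, time stands still between calls to the robot, and variables do not carry over. Pictures are saved under pics/ and viewed, at most 14 in all, crops included, and the job is handed in when it is done.

```bash
mkdir -p pics; cat > h.py <<'E'
import numpy as np, cv2
from scipy.spatial.transform import Rotation as R
from rig import telemetry, viewer, hand_in
def cam(name):
    o=telemetry.get_obs(); im=viewer.camera(name); i=viewer.camera_info(name)
    K=np.array(i["intrinsics"])
    if name=="wrist":
        T=np.eye(4);T[:3,:3]=R.from_quat(o["tool_rot"]).as_matrix();T[:3,3]=o["position"]
        M=T@np.array(i["hand_eye"])
    else:
        M=np.eye(4);r=cv2.Rodrigues(np.array(i["rvec"],float))[0]
        M[:3,:3]=r.T;M[:3,3]=-r.T@np.array(i["tvec"],float).ravel()
    return im,K,M
def px2w(px,z,K,M):
    p=np.atleast_2d(np.array(px,float));d=np.c_[p,np.ones(len(p))]@np.linalg.inv(K).T@M[:3,:3].T
    c=M[:3,3];return c+d*((z-c[2])/d[:,2])[:,None]
def w2px(w,K,M):
    w=np.atleast_2d(w);c=(w-M[:3,3])@M[:3,:3]@K.T;return c[:,:2]/c[:,2:]
def move(target,yaw=None):
    "tool-frame shift (mm) from now to world target; yaw = direction of tool y (mod pi)"
    o=telemetry.get_obs();r=R.from_quat(o["tool_rot"]).as_matrix()
    t=r.T@(np.array(target)-o["position"])*1000
    s="shift %s"%np.round(t,1)
    a=np.arctan2(r[1,1],r[0,1])
    if yaw is not None:
        d=(yaw-a+np.pi/2)%np.pi-np.pi/2
        s+=" roll %.1f or alt"%(-np.degrees(d))
    print(s,"yaw now %.1f"%np.degrees(a),"q6 %.2f"%o["q"][5],"t",round(o["time"],1))
E
python3 - <<'E'
from h import *
o=telemetry.get_obs();print(o)
for n in("top","side","wrist"):
    im,K,M=cam(n);cv2.imwrite(f"pics/{n}0.png",cv2.resize(im,None,fx=1.5,fy=1.5));np.savez(n+"0.npz",im=im,K=K,M=M);print(n,K.round(1).tolist(),M.round(3).tolist())
    for t in("stick1","stick4","post","jaw_grip","prep_board","drainer","bamboo","fixed_jaw"):
        if n!="wrist":print(t,[(np.round(d["bbox"]).tolist(),round(d["p"],2)) for d in viewer.recognise(n,t)])
E
```

```text
{'time': 0.0, 'q': array([-1.37748347e+00,  5.28487516e-01,  1.43393361e+00,  1.28269953e-05,
        1.18140228e+00, -1.78500747e-01]), 'joint_velocities': array([ 6.54175466e-04,  1.65973777e-04,  1.20830894e-03, -4.15338212e-04,
        4.87911281e-04, -4.17349584e-05]), 'joint_torque': array([ 3.34734877e-04, -4.40042746e+01, -1.76589131e+01,  6.33282680e-02,
        5.82038693e-02, -1.65160654e-04]), 'position': array([ 0.22695737, -0.58157225,  0.24054853]), 'tool_rot': array([ 9.82768883e-01,  1.84835274e-01, -2.32995061e-06, -1.11538729e-03]), 'ft_force': array([ 0.17666224,  0.25084547, -0.27344024]), 'moment': array([ 0.02367591, -0.01501701,  0.01228451]), 'grip_force': 0.0, 'grip_width': 0.08688368251242297}
top [[443.8, 0.0, 256.6], [0.0, 443.8, 192.1], [0.0, 0.0, 1.0]] [[-0.027, -0.985, 0.171, 0.29], [-0.999, 0.03, 0.017, -0.048], [-0.022, -0.17, -0.985, 1.422], [0.0, 0.0, 0.0, 1.0]]
stick1 [([331.0, 208.0, 8.0, 39.0], 0.79), ([330.0, 163.0, 8.0, 36.0], 0.67), ([353.0, 166.0, 6.0, 31.0], 0.57), ([362.0, 209.0, 10.0, 38.0], 0.51)]
stick4 [([331.0, 208.0, 8.0, 39.0], 0.79
[... 1081 characters left out ...]
 [([290.0, 282.0, 5.0, 22.0], 0.72), ([267.0, 107.0, 17.0, 29.0], 0.7)]
jaw_grip [([255.0, 209.0, 51.0, 18.0], 0.9), ([209.0, 147.0, 10.0, 7.0], 0.39)]
prep_board [([235.0, 185.0, 94.0, 101.0], 0.72), ([254.0, 211.0, 51.0, 17.0], 0.62), ([235.0, 146.0, 27.0, 12.0], 0.61)]
drainer [([278.0, 286.0, 39.0, 47.0], 0.82)]
bamboo [([210.0, 142.0, 98.0, 39.0], 0.84)]
fixed_jaw [([166.0, 216.0, 46.0, 45.0], 0.68), ([288.0, 278.0, 8.0, 28.0], 0.54), ([268.0, 204.0, 26.0, 4.0], 0.42), ([266.0, 105.0, 18.0, 29.0], 0.21)]
wrist [[274.4, 0.0, 258.1], [0.0, 274.4, 193.7], [0.0, 0.0, 1.0]] [[0.364, -0.898, -0.246, 0.294], [-0.931, -0.351, -0.097, -0.556], [0.001, 0.265, -0.964, 0.385], [0.0, 0.0, 0.0, 1.0]]
```

```bash
python3 - <<'E'
from h import *
im=np.load("top0.npz")["im"]
cv2.imwrite("pics/topc.png",cv2.resize(im[110:290,80:400],None,fx=2.5,fy=2.5,interpolation=cv2.INTER_CUBIC))
E
```

```text
(no output)
```

View pics/topc.png

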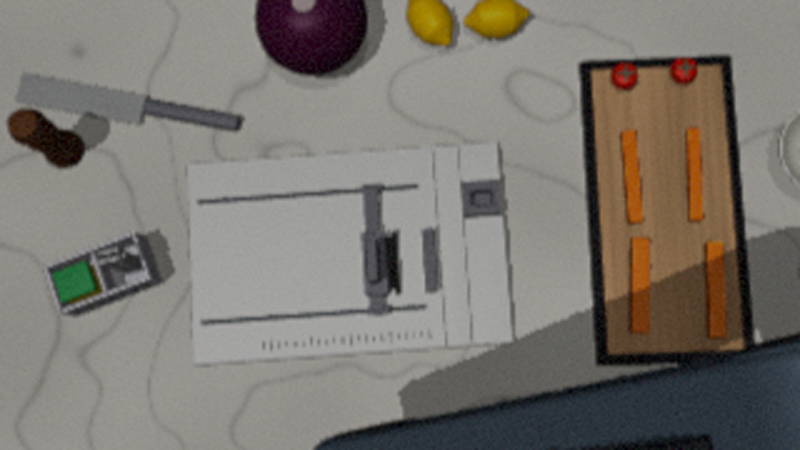

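View pics/wrist0.png

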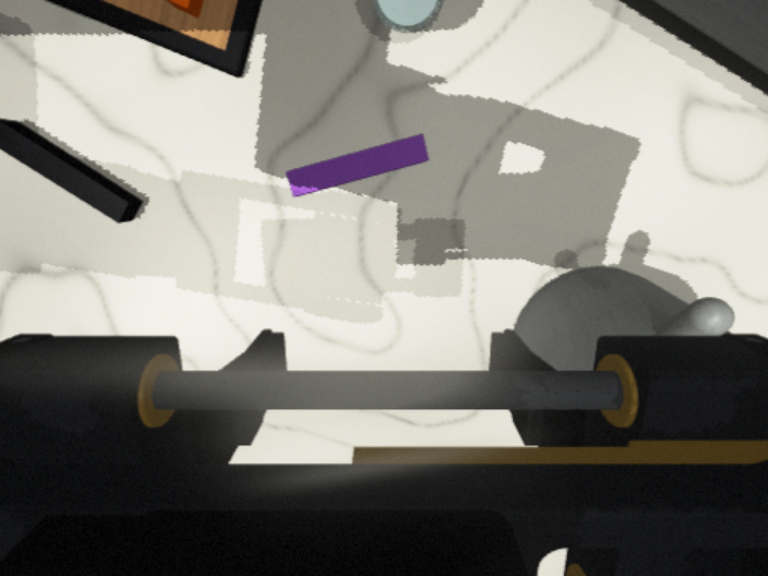

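The top picture shows four orange sticks on the bamboo board at the right. The jaw is part-open at crop (385,250), the socket is at (483,197), and the post is in the drainer's right well at (122,255). The wrist picture shows a purple look-alike at (357,165) and a black one at (70,170).

```bash
cat >> h.py <<'E'
def sticks(im,K,M,z):
    h=cv2.cvtColor(im,cv2.COLOR_BGR2HSV);m=cv2.inRange(h,(8,190,90),(17,255,255))
    n,l,s,c=cv2.connectedComponentsWithStats(m);out=[]
    for i in range(1,n):
        if s[i,4]<60: continue
        ys,xs=np.where(l==i);w=px2w(np.c_[xs,ys],z,K,M)[:,:2].astype(np.float32)
        (cx,cy),(a,b),t=cv2.minAreaRect(w*1000)
        if a<b:a,b,t=b,a,t+90
        t=(t+90)%180-90
        p=w2px([cx/1e3,cy/1e3,z],K,M)[0]
        out.append((round(cx),round(cy),round(a),round(b,1),round(t,1),p.round().tolist()))
    return out
E
python3 - <<'E'
from h import *
d=np.load("top0.npz");im,K,M=d["im"],d["K"],d["M"]
for s in sticks(im,K,M,.03):print(s)
f=lambda p,z:px2w(np.array(p)/2.5+[80,110],z,K,M)[:,:2].round(3).tolist()
print("board",f([(188,167),(498,143),(512,345),(195,365)],.024))
print("socket",f([(483,197)],.036),"grip",f([(375,258)],.079),"fixed",f([(424,230),(424,290)],.042))
print("drainer",f([(47,268),(140,235),(158,285),(68,315)],.06),"post",f([(122,255)],.11))
print("bamboo",f([(582,63),(730,57),(750,348),(600,362)],.012))
E
```

```text
(564, -346, 117, 15.9, -3.7, [358.0, 179.0])
(564, -267, 118, 19.2, 0.6, [332.0, 180.0])
(425, -268, 117, 21.9, -3.3, [335.0, 223.0])
(416, -364, 116, 21.0, -0.2, [366.0, 225.0])
board [[0.593, 0.303], [0.612, -0.099], [0.353, -0.107], [0.339, 0.291]]
socket [[0.539, -0.077]] grip [[0.46, 0.058]] fixed [[0.498, -0.001], [0.423, 0.001]]
drainer [[0.462, 0.468], [0.5, 0.353], [0.437, 0.329], [0.403, 0.44]] post [[0.469, 0.359]]
bamboo [[0.719, -0.213], [0.72, -0.407], [0.341, -0.406], [0.329, -0.217]]
```

```bash
python3 -c "
from h import *
move([.43,.02,.27],np.radians(-87.7))
print([(t,[(np.round(d['bbox']).tolist(),round(d['p'],2)) for d in viewer.recognise('side',t)]) for t in('tumbler','bowl')])
d=np.load('side0.npz');print(w2px([[.5,-.35,.03],[.416,-.364,.03]],d['K'],d['M']))
"
```

```text
shift [ 407.9 -487.4  -28.5] roll 19.0 or alt yaw now -68.7 q6 -0.18 t 0.9
[('tumbler', [([268.0, 105.0, 12.0, 28.0], 0.63)]), ('bowl', [([225.0, 113.0, 31.0, 24.0], 0.63)])]
[[261.99996447 148.38587402]
 [282.14956549 145.29693923]]
```

```bash
R='{"translation":[133,-158,-10],"roll":0,"gripper":87}'; python3 -m creep '[{"translation":[133,-158,-10],"roll":0,"gripper":87},{"translation":[133,-158,-10],"roll":0,"gripper":87},{"translation":[133,-158,-10],"roll":0,"gripper":87},{"translation":[133,-158,-10],"roll":0,"gripper":87},{"translation":[133,-158,-10],"roll":0,"gripper":87}]'
python3 -m creep '[{"translation":[133,-158,-10],"roll":0,"gripper":87},{"translation":[133,-158,-10],"roll":0,"gripper":87},{"translation":[133,-158,-10],"roll":0,"gripper":87},{"translation":[133,-158,-10],"roll":0,"gripper":87},{"translation":[133,-158,-10],"roll":0,"gripper":87}]'
python3 -m creep '[{"translation":[133,-158,-10],"roll":19,"gripper":87},{"translation":[133,-158,-10],"roll":19,"gripper":87},{"translation":[133,-158,-10],"roll":19,"gripper":87},{"translation":[133,-158,-10],"roll":19,"gripper":87},{"translation":[133,-158,-10],"roll":19,"gripper":87}]'
python3 - <<'E'
from h import *
move([.43,.02,.27],np.radians(-87.7))
im,K,M=cam("wrist");np.savez("wrist1.npz",im=im,K=K,M=M);cv2.imwrite("pics/w1.png",cv2.resize(im,None,fx=1.5,fy=1.5))
d=np.load('side0.npz');print(px2w([(274,132),(240,135)],0,d['K'],d['M']))
E
```

```text
time: 1.47
position: [0.2938, -0.3847, 0.2516]
tool_rot: [0.983, 0.184, 0.0, -0.0]
ft_force: [1.3, -0.1, -0.2]
grip_width: 0.087
grip_force: 0.0
time: 1.88
position: [0.3603, -0.1893, 0.262]
tool_rot: [0.983, 0.185, 0.0, 0.0]
ft_force: [1.5, 0.3, 0.1]
grip_width: 0.0872
grip_force: 0.0
time: 2.3
position: [0.42, -0.0154, 0.271]
tool_rot: [1.0, 0.019, 0.001, 0.0]
ft_force: [0.4, 0.1, 0.1]
grip_width: 0.0871
grip_force: 0.0
shift [ 11.3 -35.    0.9] roll -0.1 or alt yaw now -87.8 q6 1.23 t 2.3
[[ 4.36143168e-01 -4.97812426e-01 -2.22044605e-16]
 [ 5.84177355e-01 -4.87375505e-01  0.00000000e+00]]
```

View pics/w1.png

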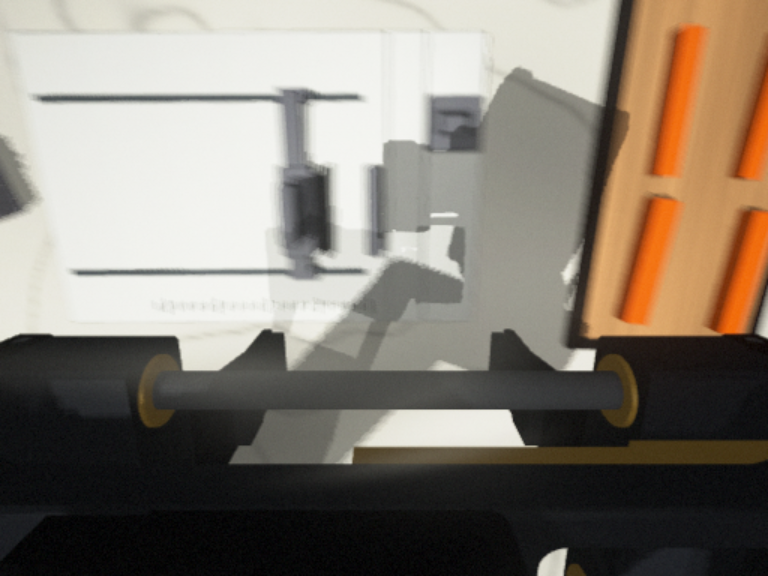

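```bash
python3 -m creep '[{"translation":[12,-36,0],"roll":0,"gripper":87},{"translation":[12,-36,0],"roll":0,"gripper":87},{"translation":[12,-36,0],"roll":0,"gripper":87},{"translation":[12,-36,0],"roll":0,"gripper":87}]'
python3 - <<'E'
from h import *
im,K,M=cam("wrist");np.savez("wrist2.npz",im=im,K=K,M=M);cv2.imwrite("pics/w2.png",cv2.resize(im[:250],(800,390),interpolation=cv2.INTER_CUBIC))
for s in sticks(im,K,M,.032):print(s)
E
```

```text
time: 2.68
position: [0.4299, 0.0192, 0.2705]
tool_rot: [1.0, 0.021, -0.0, 0.0]
ft_force: [-0.5, -0.3, -0.0]
grip_width: 0.0869
grip_force: 0.0
(561, -261, 119, 28.8, 1.4, [478.0, 80.0])
(423, -264, 119, 36.0, -3.6, [455.0, 184.0])
(401, -339, 83, 23.1, 16.1, [503.0, 201.0])
```

View pics/w2.png

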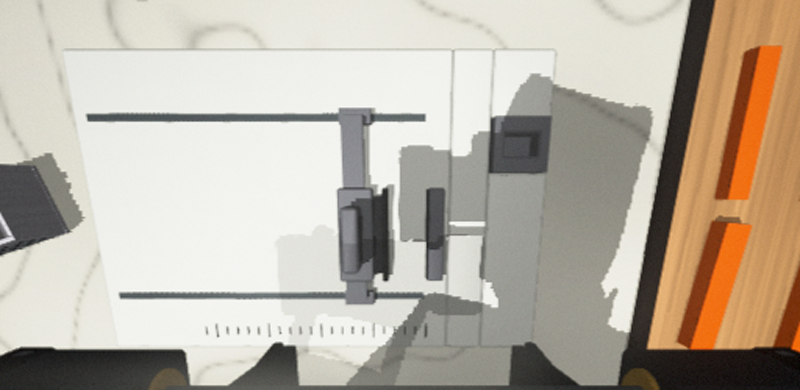

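The picture is sharp: slab corners at (64,50) and (555,50), plate top about (349,240), fixed jaw inner top edge x≈428, socket mouth about (521,146).

```bash
python3 - <<'E'
from h import *
d=np.load("wrist2.npz");im,K,M=d["im"],d["K"],d["M"]
f=lambda p,z:px2w(np.array(p)/1.5615,z,K,M)[:,:2].round(4).tolist()
print("slab",f([(64,50),(555,50),(118,346),(537,346)],.024))
print("plate",f([(342,207),(358,207),(342,272),(358,272)],.079))
print("fixed",f([(428,189),(428,279)],.042))
print("socket block",f([(490,116),(548,116),(490,172),(548,172)],.036),"hole",f([(501,133),(540,133),(540,158),(503,158)],.036))
g=cv2.cvtColor(im,cv2.COLOR_BGR2GRAY);cv2.imwrite("pics/sock.png",cv2.resize(cv2.convertScaleAbs(im[65:120,300:370],alpha=1.6),None,fx=10,fy=10,interpolation=cv2.INTER_CUBIC))
E
```

```text
slab [[0.5954, 0.301], [0.6124, -0.0971], [0.3394, 0.2914], [0.3565, -0.1145]]
plate [[0.4834, 0.0677], [0.4839, 0.0555], [0.4329, 0.0674], [0.4334, 0.0547]]
fixed [[0.4992, 0.0007], [0.4222, -0.0037]]
socket block [[0.5588, -0.0469], [0.5608, -0.0942], [0.5152, -0.0511], [0.5173, -0.1]] hole [[0.5463, -0.0572], [0.5476, -0.0893], [0.5281, -0.0918], [0.5268, -0.0609]]
```

```bash
python3 -c "
from h import *
move([.4584,.0613,.070],np.radians(-87.5))"
```

```text
shift [ 30.2 -41.5 200.4] roll -0.2 or alt yaw now -87.7 q6 1.31 t 2.7
```

```bash
python3 -m creep '[{"translation":[30,-41,20],"roll":0,"gripper":60},{"translation":[30,-41,70],"roll":0,"gripper":60},{"translation":[30,-41,110],"roll":0,"gripper":60},{"translation":[30,-41,150],"roll":0,"gripper":60},{"translation":[30,-41,160],"roll":0,"gripper":60}]'
python3 -m creep '[{"translation":[0,0,20],"roll":0,"gripper":60},{"translation":[0,0,40],"roll":0,"gripper":40},{"translation":[0,0,40],"roll":0,"gripper":10},{"translation":[0,0,40],"roll":0,"gripper":0},{"translation":[0,0,40],"roll":0,"gripper":0}]' 20
python3 -c "
from h import *
move([.4584,.0613,.070],np.radians(-87.5))"
```

```text
time: 3.15
position: [0.4565, 0.0602, 0.1071]
tool_rot: [1.0, 0.019, -0.003, -0.0]
ft_force: [-0.6, -0.1, 0.3]
grip_width: 0.0631
grip_force: 0.0
time: 3.57
position: [0.4591, 0.0606, 0.0712]
tool_rot: [1.0, 0.019, 0.001, 0.0]
ft_force: [0.4, -0.3, 0.1]
grip_width: 0.0412
grip_force: 0.0
shift [-0.7 -0.8  1.2] roll -0.3 or alt yaw now -87.8 q6 1.42 t 3.6
```

```bash
python3 -m creep '[{"translation":[0,0,0],"gripper":0,"roll":0},{"translation":[0,0,0],"gripper":0,"roll":0},{"translation":[0,0,0],"gripper":0,"roll":0},{"translation":[0,0,0],"gripper":0,"roll":0},{"translation":[0,0,0],"gripper":0,"roll":0}]' 20
python3 -m creep '[{"translation":[0,-15,0],"gripper":0,"roll":0},{"translation":[0,-35,0],"gripper":0,"roll":0},{"translation":[0,-55,0],"gripper":0,"roll":0},{"translation":[0,-70,0],"gripper":0,"roll":0},{"translation":[0,-85,0],"gripper":0,"roll":0}]'
```

```text
time: 3.98
position: [0.4589, 0.062, 0.0713]
tool_rot: [1.0, 0.02, 0.001, -0.0]
ft_force: [-0.2, 1.7, 7.1]
grip_width: 0.014
grip_force: 20.0
time: 4.4
position: [0.4554, 0.1464, 0.0713]
tool_rot: [1.0, 0.021, 0.001, 0.001]
ft_force: [-0.3, -6.2, 6.8]
grip_width: 0.0136
grip_force: 20.0
```

```bash
python3 -m creep '[{"translation":[0,-20,0],"gripper":0,"roll":0},{"translation":[0,-40,0],"gripper":0,"roll":0},{"translation":[0,-60,0],"gripper":0,"roll":0},{"translation":[0,-75,0],"gripper":0,"roll":0},{"translation":[0,-82,0],"gripper":0,"roll":0}]'
python3 -m creep '[{"translation":[0,0,0],"gripper":60,"roll":0},{"translation":[0,0,0],"gripper":60,"roll":0},{"translation":[0,0,-40],"gripper":60,"roll":0},{"translation":[0,0,-80],"gripper":80,"roll":0},{"translation":[0,0,-120],"gripper":80,"roll":0}]'
python3 -c "
from h import *
move([.425,-.18,.25],np.radians(-90))"
```

```text
time: 4.82
position: [0.4519, 0.2294, 0.0713]
tool_rot: [1.0, 0.022, 0.001, 0.001]
ft_force: [0.9, -5.1, 6.8]
grip_width: 0.0137
grip_force: 20.0
time: 5.23
position: [0.4507, 0.2278, 0.1904]
tool_rot: [1.0, 0.02, -0.002, 0.001]
ft_force: [0.3, 1.1, 0.1]
grip_width: 0.0394
grip_force: 0.0
shift [-42.1 406.5 -59.1] roll 2.3 or alt yaw now -87.7 q6 1.78 t 5.2
```

```bash
python3 -m creep '[{"translation":[-20,-40,-20],"gripper":87,"roll":-6},{"translation":[-40,-75,-50],"gripper":87,"roll":-12},{"translation":[-45,-110,-50],"gripper":87,"roll":-15},{"translation":[-45,-110,-50],"gripper":87,"roll":-15},{"translation":[-45,-110,-50],"gripper":87,"roll":-15}]'
python3 - <<'E'
from h import *
im,K,M=cam("wrist");np.savez("wrist3.npz",im=im,K=K,M=M);cv2.imwrite("pics/w3.png",cv2.resize(im[:250],(800,390),interpolation=cv2.INTER_CUBIC))
E
```

```text
time: 5.65
position: [0.4018, 0.3383, 0.2412]
tool_rot: [0.988, 0.152, 0.001, -0.0]
ft_force: [0.0, -0.6, -0.1]
grip_width: 0.0723
grip_force: 0.0
```

View pics/w3.png

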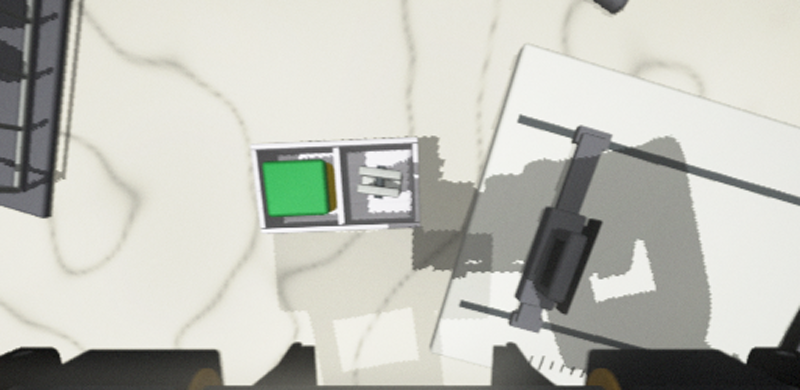

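```bash
python3 - <<'E'
from h import *
d=np.load("wrist3.npz");im,K,M=d["im"],d["K"],d["M"]
cv2.imwrite("pics/w3z.png",cv2.resize(im[85:150,210:275],(780,585)[:1]*1+(585,) if 0 else (585,585),interpolation=cv2.INTER_CUBIC))
E
```

```text
(no output)
```

View pics/w3z.png

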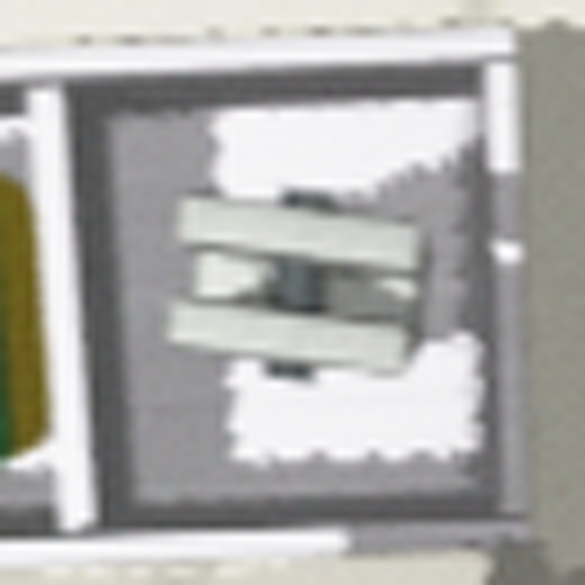

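```bash
python3 - <<'E'
from h import *
d=np.load("wrist3.npz");K,M=d["K"],d["M"]
p=px2w(np.array([(183,200),(423,232),(405,372),(168,338)])/9+[210,85]-.0,.115,K,M)[:,:2]
c=p.mean(0);v=(p[0]+p[3]-p[1]-p[2]);a=np.arctan2(v[1],v[0]);u=p[0]+p[1]-p[2]-p[3];b=np.arctan2(u[1],u[0])
print(p.round(4).tolist(),c,"y-axis",np.degrees(a),"x-axis",np.degrees(b),np.linalg.norm(v)/2,np.linalg.norm(u)/2)
move([*c,.087],a)
E
```

```text
[[0.4722, 0.3878], [0.4767, 0.363], [0.4626, 0.3605], [0.4583, 0.3854]] [0.46743893 0.37416469] y-axis 99.95008317896094 x-axis 9.709036332583828 0.0252303819641056 0.01419599489373892
shift [ 73.9 -16.3 153.2] roll 7.4 or alt yaw now -72.6 q6 1.75 t 5.7
```

```bash
python3 -m creep '[{"translation":[30,-10,25],"gripper":87,"roll":4},{"translation":[60,-16,45],"gripper":87,"roll":7},{"translation":[74,-16,75],"gripper":87,"roll":7.4},{"translation":[74,-16,100],"gripper":70,"roll":7.4},{"translation":[74,-16,110],"gripper":60,"roll":7.4}]'
python3 -c "
from h import *
move([.4674,.3742,.087],np.radians(99.9))"
```

```text
time: 6.12
position: [0.4672, 0.3705, 0.1254]
tool_rot: [0.996, 0.085, -0.004, 0.002]
ft_force: [0.0, -0.4, -0.2]
grip_width: 0.0796
grip_force: 0.0
shift [ 1.1 -3.8 38.4] roll -0.2 or alt yaw now -80.3 q6 1.89 t 6.1
```

```bash
python3 -m creep '[{"translation":[0,0,20],"gripper":60,"roll":0},{"translation":[0,0,38],"gripper":60,"roll":0},{"translation":[0,0,38],"gripper":60,"roll":0}]'
python3 -c "
from h import *
move([.4674,.3742,.087],np.radians(99.9))"
```

```text
time: 6.37
position: [0.4658, 0.3707, 0.0888]
tool_rot: [0.996, 0.085, -0.004, 0.002]
ft_force: [-0.3, -0.1, 0.4]
grip_width: 0.0636
grip_force: 0.0
shift [ 2.2 -3.2  1.7] roll -0.1 or alt yaw now -80.2 q6 1.89 t 6.4
```

```bash
python3 -m creep '[{"translation":[2,-3,2],"gripper":40,"roll":0},{"translation":[2,-3,2],"gripper":0,"roll":0},{"translation":[2,-3,2],"gripper":0,"roll":0},{"translation":[2,-3,2],"gripper":0,"roll":0},{"translation":[2,-3,2],"gripper":0,"roll":0}]' 30
python3 -m creep '[{"translation":[2,-3,2],"gripper":0,"roll":0}]' 
python3 -c "
from h import *
move([.4674,.3742,.087],np.radians(99.9))"
```

```text
time: 6.78
position: [0.4702, 0.3775, 0.0916]
tool_rot: [0.996, 0.086, 0.001, -0.0]
ft_force: [0.3, 0.5, 1.0]
grip_width: 0.0344
grip_force: 0.0
time: 6.87
position: [0.4712, 0.3804, 0.0895]
tool_rot: [0.996, 0.086, 0.0, -0.0]
ft_force: [-0.4, 0.4, 1.1]
grip_width: 0.0279
grip_force: 0.3
shift [-4.9  5.4  2.5] roll -0.0 or alt yaw now -80.1 q6 1.89 t 6.9
```

```bash
python3 -m creep '[{"translation":[-3.5,3,2],"gripper":20,"roll":0},{"translation":[-3.5,3,2],"gripper":0,"roll":0},{"translation":[-3.5,3,2],"gripper":0,"roll":0},{"translation":[-3.5,3,2],"gripper":0,"roll":0}]' 40
python3 -c "
from h import *
move([.4674,.3742,.087],np.radians(99.9))
o=telemetry.get_obs();print(o['grip_width'],o['grip_force'],o['ft_force'],o['position'],o['tool_rot'])"
```

```text
time: 7.2
position: [0.4711, 0.3798, 0.0889]
tool_rot: [0.996, 0.086, 0.004, -0.003]
ft_force: [0.5, 4.5, 7.2]
grip_width: 0.0255
grip_force: 40.0
shift [-4.7  4.9  1.9] roll -0.0 or alt yaw now -80.1 q6 1.89 t 7.2
0.025486355752266633 39.9873346905224 [0.53565895 4.47145874 7.22776872] [0.47112841 0.37981303 0.08894493] [ 0.99629098  0.08590309  0.00412417 -0.00281821]
```

```bash
python3 -m creep '[{"translation":[0,0,0],"gripper":0,"roll":0},{"translation":[0,0,-15],"gripper":0,"roll":0},{"translation":[0,0,-45],"gripper":0,"roll":0},{"translation":[0,0,-80],"gripper":0,"roll":0},{"translation":[0,0,-110],"gripper":0,"roll":0}]' 40
python3 - <<'E'
from h import *
o=telemetry.get_obs();print(o['tool_rot'],o['moment'])
move([.46,-.09,.20],np.radians(-87.5))
E
```

```text
time: 7.62
position: [0.4679, 0.3771, 0.1977]
tool_rot: [0.996, 0.086, -0.0, 0.0]
ft_force: [0.2, 0.9, -1.4]
grip_width: 0.0255
grip_force: 40.0
[ 9.96256280e-01  8.64487347e-02 -2.03238713e-04  1.09428859e-05] [ 0.0378609  -0.04722389 -0.01267671]
shift [-88.2 458.8  -2.3] roll 7.4 or alt yaw now -80.1 q6 1.89 t 7.6
```

```bash
python3 -m creep '[{"translation":[-15,40,0],"gripper":0,"roll":2},{"translation":[-30,80,0],"gripper":0,"roll":5},{"translation":[-45,120,0],"gripper":0,"roll":7.4},{"translation":[-60,160,0],"gripper":0,"roll":7.4},{"translation":[-70,200,0],"gripper":0,"roll":7.4}]' 40
python3 - <<'E'
from h import *
move([.46,-.074,.20],np.radians(-87.5))
E
```

```text
time: 8.03
position: [0.4321, 0.1704, 0.1965]
tool_rot: [1.0, 0.023, -0.0, 0.0]
ft_force: [1.5, -0.2, -1.0]
grip_width: 0.0251
grip_force: 40.0
shift [ 16.8 245.4  -3.5] roll 0.1 or alt yaw now -87.4 q6 1.66 t 8.0
```

```bash
python3 -m creep '[{"translation":[0,40,0],"gripper":0,"roll":0},{"translation":[0,80,0],"gripper":0,"roll":0},{"translation":[0,120,0],"gripper":0,"roll":0},{"translation":[5,160,0],"gripper":0,"roll":0},{"translation":[10,200,0],"gripper":0,"roll":0}]' 40
python3 -m creep '[{"translation":[5,36,0],"gripper":0,"roll":0},{"translation":[5,36,0],"gripper":0,"roll":0},{"translation":[5,36,0],"gripper":0,"roll":0},{"translation":[5,36,0],"gripper":0,"roll":0},{"translation":[5,36,0],"gripper":0,"roll":0}]' 40
python3 - <<'E'
from h import *
move([.46,-.074,.20],np.radians(-87.5))
im,K,M=cam("wrist");np.savez("wrist4.npz",im=im,K=K,M=M);cv2.imwrite("pics/w4.png",cv2.resize(cv2.convertScaleAbs(im[60:310,120:400],alpha=1.3),(672,600),interpolation=cv2.INTER_CUBIC))
E
```

```text
time: 8.45
position: [0.4522, -0.0293, 0.1966]
tool_rot: [1.0, 0.022, 0.0, -0.0]
ft_force: [0.9, 1.6, -1.5]
grip_width: 0.0254
grip_force: 40.0
time: 8.87
position: [0.4584, -0.0621, 0.1962]
tool_rot: [1.0, 0.023, -0.001, -0.0]
ft_force: [-0.4, -0.5, -1.2]
grip_width: 0.0257
grip_force: 40.0
shift [ 1.1 12.  -3.8] roll 0.1 or alt yaw now -87.4 q6 1.15 t 8.9
```

View pics/w4.png

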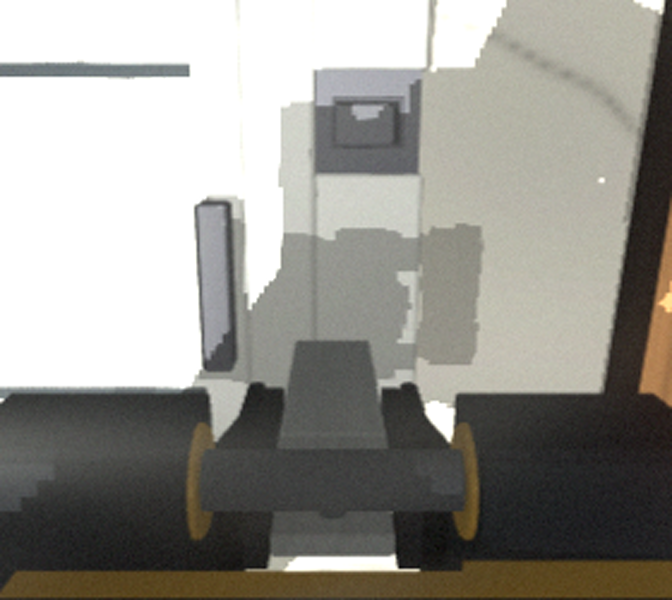

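```bash
python3 - <<'E'
from h import *
d=np.load("wrist4.npz");K,M=d["K"],d["M"]
f=lambda p,z:px2w(np.array(p)/2.4+[120,60],z,K,M)
b=f([(315,70),(422,69),(420,174),(315,173)],.036);h=f([(332,97),(405,97),(401,149),(333,149)],.036)
for q in(b,h):print(q[:,:2].round(4).tolist(),q.mean(0).round(4))
j=f([(235,202),(237,362)],.042);print("jaw",j.round(4).tolist())
T=telemetry.get_obs();P=T["position"];print(P)
for z in(.0,-.03,-.06,-.085):
    for dx in(.008,): print(z,((w2px(P+[dx,0,z],K,M)-[120,60])*2.4).round(1))
print("foot front edge",f([(295,341),(371,341)],P[2]-.084).round(4).tolist())
E
```

```text
[[0.5587, -0.0505], [0.5613, -0.0966], [0.517, -0.0994], [0.5153, -0.0522]] [ 0.5381 -0.0747  0.036 ]
[[0.548, -0.0583], [0.5495, -0.0902], [0.5275, -0.0901], [0.5261, -0.0598]] [ 0.5378 -0.0746  0.036 ]
jaw [[0.5013, -0.0172, 0.042], [0.4259, -0.0187, 0.042]]
[ 0.45849036 -0.06189126  0.19632026]
0.0 [[331.3 420.8]]
-0.03 [[331.4 376.5]]
-0.06 [[331.4 344.2]]
-0.085 [[331.5 323.4]]
foot front edge [[0.4596, -0.0491, 0.1123], [0.4608, -0.0764, 0.1123]]
```

```bash
python3 -m creep '[{"translation":[40,5,0],"gripper":0,"roll":0},{"translation":[75,10,0],"gripper":0,"roll":0},{"translation":[84,16,30],"gripper":0,"roll":0},{"translation":[84,16,60],"gripper":0,"roll":0},{"translation":[84,16,60],"gripper":0,"roll":0}]' 40
python3 - <<'E'
from h import *
move([.5428,-.0741,.128],np.radians(-87.4))
E
```

```text
time: 9.33
position: [0.5407, -0.0731, 0.1317]
tool_rot: [1.0, 0.023, -0.005, -0.002]
ft_force: [-1.5, 1.0, -1.0]
grip_width: 0.0259
grip_force: 40.0
shift [2.1 1.1 3.7] roll 0.0 or alt yaw now -87.4 q6 1.19 t 9.3
```

```bash
python3 -m creep '[{"translation":[0,0,0],"gripper":0,"roll":0},{"translation":[0,0,0],"gripper":0,"roll":0},{"translation":[0,0,0],"gripper":0,"roll":0}]' 40
python3 - <<'E'
from h import *
move([.5428,-.0741,.128],np.radians(-87.4))
o=telemetry.get_obs();print(o['tool_rot'])
im,K,M=cam("wrist");np.savez("wrist5.npz",im=im,K=K,M=M);cv2.imwrite("pics/w5.png",cv2.resize(cv2.convertScaleAbs(im[160:290,180:340],alpha=2),(640,520),interpolation=cv2.INTER_CUBIC))
E
```

```text
time: 9.58
position: [0.5444, -0.0754, 0.1382]
tool_rot: [1.0, 0.022, 0.001, 0.0]
ft_force: [0.4, 0.1, -2.0]
grip_width: 0.0254
grip_force: 40.0
shift [-1.6 -1.4 10.2] roll -0.0 or alt yaw now -87.4 q6 1.19 t 9.6
[9.99750417e-01 2.22998727e-02 1.26834124e-03 4.58190441e-04]
```

View pics/w5.png

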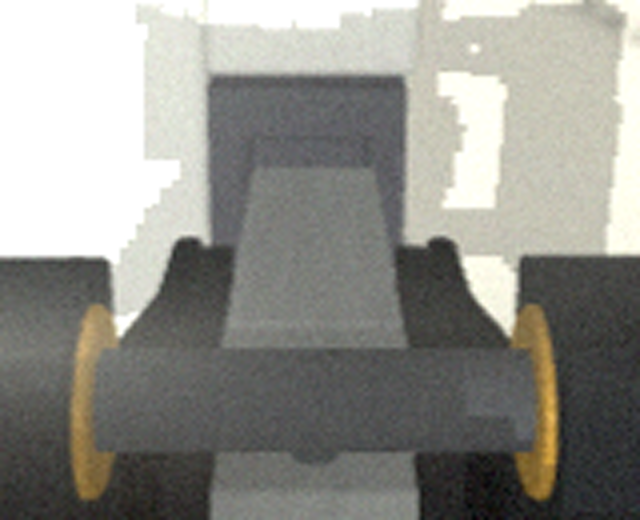

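```bash
python3 - <<'E'
from h import *
d=np.load("wrist5.npz");K,M=d["K"],d["M"]
f=lambda p,z:px2w(np.array(p)/4+[180,160],z,K,M).round(4).tolist()
print("block far/edges",f([(209,76),(405,76),(210,200),(406,200)],.036))
print("hole far",f([(255,137),(372,137)],.036))
for z in(.05,.054,.058):print("foot",f([(252,169),(378,169)],z))
print(telemetry.get_obs()["position"])
E
```

```text
block far/edges [[0.562, -0.0513, 0.036], [0.564, -0.0961, 0.036], [0.5321, -0.0522, 0.036], [0.5342, -0.0983, 0.036]]
hole far [[0.548, -0.0623, 0.036], [0.5492, -0.0894, 0.036]]
foot [[0.5445, -0.0624, 0.05], [0.5458, -0.0902, 0.05]]
foot [[0.5458, -0.0626, 0.054], [0.547, -0.0899, 0.054]]
foot [[0.547, -0.0628, 0.058], [0.5482, -0.0895, 0.058]]
[ 0.54455484 -0.0756136   0.13831666]
```

```bash
python3 -m creep '[{"translation":[-0.7,-1.6,0],"gripper":0,"roll":0},{"translation":[-0.7,-1.6,8],"gripper":0,"roll":0},{"translation":[-0.7,-1.6,16],"gripper":0,"roll":0},{"translation":[-0.7,-1.6,20],"gripper":0,"roll":0},{"translation":[-0.7,-1.6,22],"gripper":0,"roll":0}]' 40
python3 -m creep '[{"translation":[0,0,2],"gripper":0,"roll":0},{"translation":[0,0,4],"gripper":0,"roll":0}]' 40
```

```text
time: 10.05
position: [0.5423, -0.0741, 0.1133]
tool_rot: [1.0, 0.022, -0.001, -0.0]
ft_force: [-0.2, -0.6, -1.6]
grip_width: 0.0259
grip_force: 40.0
time: 10.22
position: [0.5431, -0.0743, 0.11]
tool_rot: [1.0, 0.022, -0.0, -0.0]
ft_force: [0.4, 0.0, -0.8]
grip_width: 0.0255
grip_force: 40.0
```

```bash
python3 -m creep '[{"translation":[0,0,3],"gripper":0,"roll":0},{"translation":[0,0,6],"gripper":0,"roll":0},{"translation":[0,0,8],"gripper":0,"roll":0},{"translation":[0,0,8],"gripper":0,"roll":0}]' 40
python3 -m creep '[{"translation":[0,0,2],"gripper":0,"roll":0},{"translation":[0,0,4],"gripper":0,"roll":0},{"translation":[0,0,4],"gripper":0,"roll":0}]' 40
```

```text
time: 10.55
position: [0.5428, -0.0742, 0.102]
tool_rot: [1.0, 0.022, -0.0, -0.0]
ft_force: [-0.4, 0.7, -2.5]
grip_width: 0.0257
grip_force: 40.0
time: 10.8
position: [0.5429, -0.0742, 0.0982]
tool_rot: [1.0, 0.022, -0.0, -0.0]
ft_force: [0.3, 0.0, -1.0]
grip_width: 0.0259
grip_force: 40.0
```

```bash
python3 -m creep '[{"translation":[0,0,1.5],"gripper":0,"roll":0},{"translation":[0,0,3],"gripper":0,"roll":0},{"translation":[0,0,3],"gripper":0,"roll":0}]' 40
python3 -m creep '[{"translation":[0,0,1],"gripper":0,"roll":0},{"translation":[0,0,2],"gripper":0,"roll":0},{"translation":[0,0,3],"gripper":0,"roll":0}]' 40
```

```text
time: 11.05
position: [0.5433, -0.0743, 0.0969]
tool_rot: [1.0, 0.022, 0.0, 0.0]
ft_force: [-2.3, 0.7, 9.5]
grip_width: 0.0251
grip_force: 40.0
time: 11.3
position: [0.5436, -0.0743, 0.0967]
tool_rot: [1.0, 0.022, 0.001, 0.0]
ft_force: [-7.5, 1.4, 37.7]
grip_width: 0.0258
grip_force: 40.0
```

```bash
python3 -m creep '[{"translation":[0,0,-5],"gripper":0,"roll":0},{"translation":[0,0,-5],"gripper":60,"roll":0},{"translation":[0,0,-5],"gripper":60,"roll":0},{"translation":[0,0,-5],"gripper":60,"roll":0},{"translation":[0,0,-5],"gripper":60,"roll":0}]' 20
python3 -m creep '[{"translation":[0,0,-40],"gripper":80,"roll":0},{"translation":[0,0,-80],"gripper":80,"roll":0},{"translation":[-30,0,-110],"gripper":80,"roll":0},{"translation":[-60,15,-130],"gripper":80,"roll":0},{"translation":[-90,40,-130],"gripper":80,"roll":0}]' 20
python3 - <<'E'
from h import *
im,K,M=cam("side");cv2.imwrite("pics/s1.png",cv2.resize(im[100:340,180:400],(660,600)[:1]+(600,) if 0 else (550,600),interpolation=cv2.INTER_CUBIC))
move([.44,-.30,.22],np.radians(-90))
E
```

```text
time: 11.72
position: [0.5429, -0.0742, 0.0969]
tool_rot: [1.0, 0.022, -0.0, -0.0]
ft_force: [0.0, 0.2, 0.4]
grip_width: 0.0449
grip_force: 0.0
time: 12.13
position: [0.456, -0.1178, 0.2308]
tool_rot: [1.0, 0.024, 0.003, 0.002]
ft_force: [0.2, -1.3, 0.3]
grip_width: 0.0762
grip_force: 0.0
shift [-17.5 178.    9.4] roll 2.5 or alt yaw now -87.5 q6 1.03 t 12.2
```

View pics/s1.png

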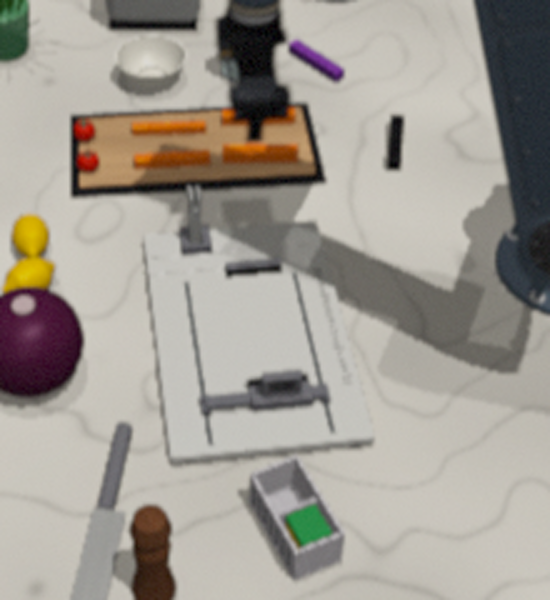

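```bash
python3 -m creep '[{"translation":[-20,40,0],"gripper":80,"roll":1},{"translation":[-35,80,-15],"gripper":80,"roll":2.5},{"translation":[-50,120,-30],"gripper":80,"roll":2.5},{"translation":[-50,160,-30],"gripper":80,"roll":2.5},{"translation":[-50,185,-30],"gripper":80,"roll":2.5}]'
python3 -m creep '[{"translation":[0,0,0],"gripper":80,"roll":0},{"translation":[0,0,0],"gripper":80,"roll":0},{"translation":[0,0,0],"gripper":80,"roll":0}]'
python3 - <<'E'
from h import *
im,K,M=cam("wrist");np.savez("wrist6.npz",im=im,K=K,M=M);cv2.imwrite("pics/w6.png",im[:260])
for s in sticks(im,K,M,.031):print(s)
t=cam("top")
for s in sticks(*t,.031):print("top",s)
print(viewer.recognise("wrist","tumbler"),M[:3,3])
move([.425,-.268,.034],np.radians(-93))
E
```

```text
time: 12.6
position: [0.4125, -0.3083, 0.2581]
tool_rot: [1.0, -0.001, 0.001, 0.001]
ft_force: [0.5, -0.2, 0.6]
grip_width: 0.08
grip_force: 0.0
time: 12.85
position: [0.4124, -0.3042, 0.2564]
tool_rot: [1.0, -0.0, -0.001, -0.001]
ft_force: [0.3, 0.5, 0.3]
grip_width: 0.0798
grip_force: 0.0
(559, -268, 116, 18.4, 1.4, [229.0, 54.0])
(559, -347, 115, 16.9, -1.9, [294.0, 54.0])
(422, -270, 120, 22.7, -3.5, [233.0, 166.0])
(414, -363, 120, 22.0, -1.8, [302.0, 171.0])
top (897, 743, 54, 32.5, 79.6, [25.0, 91.0])
top (567, -346, 111, 15.8, -3.7, [358.0, 178.0])
top (563, -266, 117, 19.0, 0.6, [332.0, 180.0])
[{'bbox': [386.2, 133.5, 93.1, 57.1], 'p': 0.96}] [ 0.48443817 -0.30477037  0.39936474]
shift [ 12.5 -35.  223. ] roll 3.1 or alt yaw now -89.9 q6 0.72 t 13.0
```

View pics/w6.png

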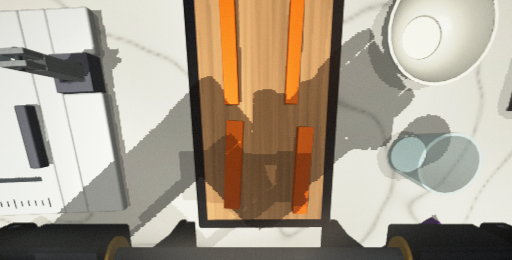

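The wrist view shows all four sticks in place, the tumbler clear at the right at (430,160), and the post standing in its socket at upper left. I'll pick the near-left stick first.

```bash
python3 -m creep '[{"translation":[10,-34,20],"gripper":55,"roll":3},{"translation":[10,-34,60],"gripper":55,"roll":3},{"translation":[10,-34,100],"gripper":55,"roll":3},{"translation":[10,-34,140],"gripper":55,"roll":3},{"translation":[10,-34,175],"gripper":55,"roll":3}]'
python3 -m creep '[{"translation":[0,0,20],"gripper":50,"roll":0},{"translation":[0,0,30],"gripper":50,"roll":0},{"translation":[0,0,30],"gripper":50,"roll":0}]'
python3 -c "
from h import *
move([.4235,-.2695,.036],np.radians(-93.3))"
```

```text
time: 13.42
position: [0.4231, -0.2693, 0.081]
tool_rot: [1.0, -0.025, -0.0, -0.0]
ft_force: [1.3, 0.4, 0.1]
grip_width: 0.0576
grip_force: 0.0
time: 13.67
position: [0.4223, -0.2693, 0.0506]
tool_rot: [1.0, -0.025, -0.002, -0.002]
ft_force: [-0.6, -0.0, 0.3]
grip_width: 0.0509
grip_force: 0.0
shift [ 1.3  0.2 14.6] roll 0.4 or alt yaw now -92.9 q6 0.83 t 13.7
```

```bash
python3 -m creep '[{"translation":[0,0,10],"gripper":40,"roll":0},{"translation":[0,0,14.5],"gripper":30,"roll":0},{"translation":[0,0,14.5],"gripper":0,"roll":0},{"translation":[0,0,14.5],"gripper":0,"roll":0},{"translation":[0,0,14.5],"gripper":0,"roll":0}]' 15
python3 -m creep '[{"translation":[0,0,0],"gripper":0,"roll":0},{"translation":[0,0,0],"gripper":0,"roll":0},{"translation":[0,0,-20],"gripper":0,"roll":0},{"translation":[0,0,-55],"gripper":0,"roll":0},{"translation":[0,0,-95],"gripper":0,"roll":0}]' 15
cat >> h.py <<'E'
def slot(d,xb=.005,z=.049):
    c,s=np.cos(np.radians(2.6)),np.sin(np.radians(2.6))
    move([.461+xb*c-d*s,-.003+xb*s+d*c,z],np.radians(-87.4))
E
python3 -c "
from h import *
slot(.158)"
```

```text
time: 14.08
position: [0.4235, -0.2715, 0.0388]
tool_rot: [1.0, -0.026, 0.001, 0.001]
ft_force: [0.3, 0.1, 0.1]
grip_width: 0.0245
grip_force: 0.2
time: 14.5
position: [0.4217, -0.2701, 0.1325]
tool_rot: [1.0, -0.026, -0.002, -0.002]
ft_force: [1.1, -1.7, -1.0]
grip_width: 0.022
grip_force: 15.0
shift [  15.  -426.2   84.9] roll -5.6 or alt yaw now -93.0 q6 0.83 t 14.5
```

```bash
python3 -m creep '[{"translation":[2,-40,0],"gripper":0,"roll":-2},{"translation":[4,-80,0],"gripper":0,"roll":-4},{"translation":[6,-120,0],"gripper":0,"roll":-5.6},{"translation":[7,-160,0],"gripper":0,"roll":-5.6},{"translation":[8,-200,0],"gripper":0,"roll":-5.6}]' 15
python3 -m creep '[{"translation":[2,-40,0],"gripper":0,"roll":0},{"translation":[4,-80,0],"gripper":0,"roll":0},{"translation":[6,-120,0],"gripper":0,"roll":0},{"translation":[7,-160,0],"gripper":0,"roll":0},{"translation":[8,-200,0],"gripper":0,"roll":0}]' 15
python3 -c "
from h import *
slot(.158)"
```

```text
time: 14.92
position: [0.4413, -0.0703, 0.1333]
tool_rot: [1.0, 0.022, 0.0, 0.0]
ft_force: [0.4, 0.9, -0.1]
grip_width: 0.0217
grip_force: 15.0
time: 15.33
position: [0.4401, 0.1302, 0.1332]
tool_rot: [1.0, 0.023, 0.0, 0.0]
ft_force: [0.9, -0.1, -0.3]
grip_width: 0.022
grip_force: 15.0
shift [ 19.8 -24.   84.2] roll -0.0 or alt yaw now -87.4 q6 1.57 t 15.3
```

```bash
python3 -m creep '[{"translation":[20,-23,20],"gripper":0,"roll":0},{"translation":[20,-23,50],"gripper":0,"roll":0},{"translation":[20,-23,75],"gripper":0,"roll":0},{"translation":[20,-23,80],"gripper":0,"roll":0},{"translation":[20,-23,80],"gripper":0,"roll":0}]' 15
python3 -c "
from h import *
slot(.158)"
```

```text
time: 15.75
position: [0.4582, 0.1523, 0.0519]
tool_rot: [1.0, 0.023, -0.002, 0.0]
ft_force: [0.3, 0.5, -1.4]
grip_width: 0.0221
grip_force: 15.0
shift [ 0.7 -2.7  2.9] roll 0.0 or alt yaw now -87.4 q6 1.61 t 15.8
```

```bash
python3 -m creep '[{"translation":[0,0,2],"gripper":0,"roll":0},{"translation":[0,0,2],"gripper":33,"roll":0},{"translation":[0,0,2],"gripper":33,"roll":0},{"translation":[0,0,2],"gripper":33,"roll":0},{"translation":[0,0,-38],"gripper":33,"roll":0}]' 15
python3 -m creep '[{"translation":[-5,30,-30],"gripper":33,"roll":0},{"translation":[-10,70,-40],"gripper":50,"roll":0},{"translation":[-15,110,-40],"gripper":55,"roll":0},{"translation":[-20,150,-40],"gripper":55,"roll":2},{"translation":[-25,190,-40],"gripper":55,"roll":4}]'
python3 -c "
from h import *
move([.41,-.362,.075],np.radians(-91.8))"
```

```text
time: 16.17
position: [0.4548, 0.1512, 0.0845]
tool_rot: [1.0, 0.022, -0.009, 0.001]
ft_force: [-0.6, 1.6, 0.6]
grip_width: 0.0321
grip_force: 0.0
time: 16.58
position: [0.443, -0.0406, 0.1322]
tool_rot: [1.0, -0.013, 0.001, 0.0]
ft_force: [1.5, 0.5, -0.4]
grip_width: 0.0504
grip_force: 0.0
shift [-24.9 322.1  57.4] roll 0.3 or alt yaw now -91.5 q6 1.25 t 16.6
```

```bash
python3 -m creep '[{"translation":[-5,41,0],"gripper":55,"roll":0},{"translation":[-10,82,0],"gripper":55,"roll":0},{"translation":[-15,122,0],"gripper":55,"roll":0},{"translation":[-20,162,0],"gripper":55,"roll":0},{"translation":[-25,200,0],"gripper":55,"roll":0}]'
python3 -m creep '[{"translation":[0,40,0],"gripper":55,"roll":0},{"translation":[0,80,0],"gripper":55,"roll":0},{"translation":[0,116,0],"gripper":55,"roll":0},{"translation":[0,122,20],"gripper":50,"roll":0},{"translation":[0,122,20],"gripper":50,"roll":0}]'
python3 - <<'E'
from h import *
im,K,M=cam("wrist")
for s in sticks(im,K,M,.031):print(s)
for s in sticks(*cam("top"),.031):print("top",s)
move([.41,-.363,.036],np.radians(-91.8))
E
```

```text
time: 17.0
position: [0.4125, -0.2406, 0.1317]
tool_rot: [1.0, -0.013, 0.001, 0.001]
ft_force: [0.9, -0.1, -0.7]
grip_width: 0.0552
grip_force: 0.0
time: 17.42
position: [0.4092, -0.363, 0.1098]
tool_rot: [1.0, -0.014, -0.0, 0.0]
ft_force: [-1.3, 0.9, -0.1]
grip_width: 0.0512
grip_force: 0.0
(532, -271, 65, 23.1, 1.2, [128.0, 50.0])
(531, -347, 61, 16.2, -1.7, [231.0, 48.0])
(423, -364, 102, 19.9, -1.3, [258.0, 190.0])
top (569, -346, 107, 17.4, 0.5, [357.0, 177.0])
top (460, 152, 116, 19.6, 2.2, [201.0, 216.0])
shift [ 1.1  3.8 74.8] roll 0.3 or alt yaw now -91.5 q6 0.67 t 17.5
```

```bash
python3 -m creep '[{"translation":[0,3,40],"gripper":50,"roll":0},{"translation":[0,3,60],"gripper":50,"roll":0},{"translation":[0,3,60],"gripper":50,"roll":0},{"translation":[0,3,60],"gripper":50,"roll":0}]'
python3 - <<'E'
from h import *
move([.41,-.3635,.036],np.radians(-91.8))
E
```

```text
time: 17.85
position: [0.4098, -0.3611, 0.0511]
tool_rot: [1.0, -0.012, -0.001, -0.001]
ft_force: [-0.2, -0.5, 0.1]
grip_width: 0.0499
grip_force: 0.0
shift [ 0.3  2.4 15.1] roll 0.5 or alt yaw now -91.3 q6 0.67 t 17.9
```

```bash
python3 -m creep '[{"translation":[0,2,8],"gripper":45,"roll":0},{"translation":[0,2,15],"gripper":30,"roll":0},{"translation":[0,2,15],"gripper":0,"roll":0},{"translation":[0,2,15],"gripper":0,"roll":0},{"translation":[0,2,15],"gripper":0,"roll":0}]' 15
python3 -m creep '[{"translation":[0,0,0],"gripper":0,"roll":0},{"translation":[0,0,0],"gripper":0,"roll":0},{"translation":[0,0,-20],"gripper":0,"roll":0},{"translation":[0,0,-55],"gripper":0,"roll":0},{"translation":[0,0,-95],"gripper":0,"roll":0}]' 15
python3 -c "
from h import *
slot(.116,0)"
```

```text
time: 18.27
position: [0.4102, -0.3652, 0.0364]
tool_rot: [1.0, -0.012, 0.0, 0.0]
ft_force: [-0.6, -0.5, 0.1]
grip_width: 0.0259
grip_force: 0.0
time: 18.68
position: [0.4088, -0.3636, 0.1302]
tool_rot: [1.0, -0.012, -0.002, -0.002]
ft_force: [1.2, -0.6, -0.3]
grip_width: 0.0199
grip_force: 15.0
shift [  35.5 -477.1   83.2] roll -4.0 or alt yaw now -91.4 q6 0.66 t 18.7
```

```bash
python3 -m creep '[{"translation":[4,-40,0],"gripper":0,"roll":-2},{"translation":[8,-80,0],"gripper":0,"roll":-4},{"translation":[12,-120,0],"gripper":0,"roll":-4},{"translation":[15,-160,0],"gripper":0,"roll":-4},{"translation":[17,-200,0],"gripper":0,"roll":-4}]' 15
python3 -m creep '[{"translation":[4,-40,0],"gripper":0,"roll":0},{"translation":[8,-80,0],"gripper":0,"roll":0},{"translation":[12,-120,0],"gripper":0,"roll":0},{"translation":[15,-160,0],"gripper":0,"roll":0},{"translation":[17,-200,0],"gripper":0,"roll":0}]' 15
python3 -c "
from h import *
slot(.116,0)"
```

```text
time: 19.1
position: [0.4319, -0.164, 0.1313]
tool_rot: [1.0, 0.022, 0.0, 0.0]
ft_force: [0.7, 0.2, -1.5]
grip_width: 0.0198
grip_force: 15.0
time: 19.52
position: [0.4399, 0.0368, 0.1312]
tool_rot: [1.0, 0.022, 0.0, 0.0]
ft_force: [0.5, -0.3, -1.3]
grip_width: 0.0198
grip_force: 15.0
shift [ 19.2 -75.3  82.2] roll -0.0 or alt yaw now -87.4 q6 1.36 t 19.5
```

```bash
python3 -m creep '[{"translation":[10,-40,0],"gripper":0,"roll":0},{"translation":[17,-74,10],"gripper":0,"roll":0},{"translation":[18,-74,40],"gripper":0,"roll":0},{"translation":[18,-74,70],"gripper":0,"roll":0},{"translation":[18,-74,77],"gripper":0,"roll":0}]' 15
python3 -m creep '[{"translation":[0,0,0],"gripper":0,"roll":0},{"translation":[0,0,0],"gripper":0,"roll":0}]' 15
python3 -c "
from h import *
slot(.116,0)"
```

```text
time: 19.93
position: [0.4525, 0.1107, 0.0512]
tool_rot: [1.0, 0.024, -0.003, -0.0]
ft_force: [-0.0, -0.2, -0.8]
grip_width: 0.0203
grip_force: 15.0
time: 20.1
position: [0.4543, 0.1095, 0.0541]
tool_rot: [1.0, 0.022, -0.0, -0.0]
ft_force: [0.1, -0.3, -0.6]
grip_width: 0.0198
grip_force: 15.0
shift [ 1.6 -3.3  5.1] roll -0.0 or alt yaw now -87.4 q6 1.52 t 20.1
```

```bash
python3 -m creep '[{"translation":[0,0,5],"gripper":0,"roll":0},{"translation":[0,0,5],"gripper":29,"roll":0},{"translation":[0,0,5],"gripper":29,"roll":0},{"translation":[0,0,5],"gripper":29,"roll":0},{"translation":[0,0,-35],"gripper":29,"roll":0}]' 15
python3 -m creep '[{"translation":[10,30,-30],"gripper":29,"roll":0},{"translation":[20,70,-40],"gripper":50,"roll":0},{"translation":[25,110,-70],"gripper":55,"roll":0},{"translation":[25,150,-90],"gripper":55,"roll":1},{"translation":[25,190,-100],"gripper":55,"roll":2}]'
python3 -c "
from h import *
move([.556,-.268,.18],np.radians(-89))"
```

```text
time: 20.52
position: [0.4499, 0.1093, 0.0825]
tool_rot: [1.0, 0.022, -0.009, -0.0]
ft_force: [0.4, -1.2, -0.4]
grip_width: 0.0282
grip_force: 0.0
time: 20.93
position: [0.4883, -0.0682, 0.1877]
tool_rot: [1.0, 0.005, 0.002, 0.001]
ft_force: [1.2, -0.1, -0.2]
grip_width: 0.048
grip_force: 0.0
shift [ 65.6 200.5   8.2] roll -0.4 or alt yaw now -89.4 q6 1.19 t 20.9
```

```bash
python3 -m creep '[{"translation":[13,39,0],"gripper":55,"roll":0},{"translation":[26,78,0],"gripper":55,"roll":0},{"translation":[40,116,5],"gripper":55,"roll":0},{"translation":[54,154,10],"gripper":50,"roll":0},{"translation":[66,192,15],"gripper":50,"roll":0}]'
python3 -m creep '[{"translation":[0,8,30],"gripper":50,"roll":0},{"translation":[0,8,60],"gripper":50,"roll":0},{"translation":[0,8,75],"gripper":50,"roll":0},{"translation":[0,8,75],"gripper":50,"roll":0},{"translation":[0,8,75],"gripper":50,"roll":0}]'
python3 - <<'E'
from h import *
im,K,M=cam("wrist")
for s in sticks(im,K,M,.031):print(s)
for s in sticks(*cam("top"),.031):print("top",s)
move([.556,-.267,.036],np.radians(-89))
E
```

```text
time: 21.35
position: [0.5558, -0.2601, 0.1708]
tool_rot: [1.0, 0.005, 0.001, 0.0]
ft_force: [-0.2, -0.1, 1.0]
grip_width: 0.0515
grip_force: 0.0
time: 21.77
position: [0.5549, -0.2656, 0.0947]
tool_rot: [1.0, 0.005, -0.001, -0.001]
ft_force: [-0.3, 0.7, 0.3]
grip_width: 0.0501
grip_force: 0.0
(573, -268, 97, 17.5, 1.4, [261.0, 189.0])
(574, -345, 97, 20.4, -1.8, [360.0, 189.0])
top (463, 152, 112, 20.0, 2.6, [202.0, 215.0])
shift [-0.5  0.7 60.6] roll -0.4 or alt yaw now -89.4 q6 0.93 t 21.9
```

```bash
python3 -m creep '[{"translation":[0,1,40],"gripper":50,"roll":-0.5},{"translation":[0,1,60],"gripper":45,"roll":-0.5},{"translation":[0,1,60],"gripper":30,"roll":-0.5},{"translation":[0,1,60],"gripper":0,"roll":-0.5},{"translation":[0,1,60],"gripper":0,"roll":-0.5}]' 15
python3 -m creep '[{"translation":[0,0,0],"gripper":0,"roll":0},{"translation":[0,0,0],"gripper":0,"roll":0},{"translation":[0,0,-20],"gripper":0,"roll":0},{"translation":[0,0,-55],"gripper":0,"roll":0},{"translation":[0,0,-95],"gripper":0,"roll":0}]' 15
python3 -c "
from h import *
slot(.074,.0)"
```

```text
time: 22.28
position: [0.5569, -0.2675, 0.0372]
tool_rot: [1.0, 0.01, 0.002, 0.001]
ft_force: [0.3, 0.0, 0.3]
grip_width: 0.0324
grip_force: 0.0
time: 22.7
position: [0.5543, -0.266, 0.13]
tool_rot: [1.0, 0.01, -0.002, -0.001]
ft_force: [0.2, 0.0, -1.2]
grip_width: 0.018
grip_force: 15.0
shift [ -89.9 -338.5   82.1] roll -1.5 or alt yaw now -88.9 q6 0.92 t 22.7
```

```bash
python3 -m creep '[{"translation":[-20,-25,-20],"gripper":0,"roll":-1.5},{"translation":[-45,-50,-40],"gripper":0,"roll":-1.5},{"translation":[-70,-80,-40],"gripper":0,"roll":-1.5},{"translation":[-88,-115,-40],"gripper":0,"roll":-1.5},{"translation":[-90,-155,-40],"gripper":0,"roll":-1.5}]' 15
python3 -m creep '[{"translation":[0,-40,0],"gripper":0,"roll":0},{"translation":[0,-80,0],"gripper":0,"roll":0},{"translation":[0,-120,0],"gripper":0,"roll":0},{"translation":[0,-160,20],"gripper":0,"roll":0},{"translation":[0,-180,50],"gripper":0,"roll":0}]' 15
python3 -c "
from h import *
slot(.074,.0)"
```

```text
time: 23.12
position: [0.4592, -0.1126, 0.1714]
tool_rot: [1.0, 0.021, -0.001, 0.0]
ft_force: [-0.7, 0.3, -1.1]
grip_width: 0.0179
grip_force: 15.0
time: 23.53
position: [0.4567, 0.0691, 0.123]
tool_rot: [1.0, 0.024, 0.005, 0.0]
ft_force: [0.6, -0.6, -1.1]
grip_width: 0.0177
grip_force: 15.0
shift [ 0.3 -1.9 74. ] roll 0.1 or alt yaw now -87.3 q6 1.43 t 23.5
```

```bash
python3 -m creep '[{"translation":[0,0,30],"gripper":0,"roll":0},{"translation":[0,0,60],"gripper":0,"roll":0},{"translation":[0,0,67],"gripper":0,"roll":0},{"translation":[0,0,67],"gripper":0,"roll":0}]' 15
python3 -c "
from h import *
slot(.074,.0)"
```

```text
time: 23.87
position: [0.4535, 0.0664, 0.0521]
tool_rot: [1.0, 0.023, -0.002, -0.0]
ft_force: [-0.3, -0.3, -0.2]
grip_width: 0.0182
grip_force: 15.0
shift [ 4.3 -4.3  3.1] roll 0.0 or alt yaw now -87.4 q6 1.43 t 23.9
```

```bash
python3 -m creep '[{"translation":[2,-2,3],"gripper":0,"roll":0},{"translation":[2,-2,3],"gripper":0,"roll":0},{"translation":[2,-2,3],"gripper":27,"roll":0},{"translation":[2,-2,3],"gripper":27,"roll":0},{"translation":[2,-2,3],"gripper":27,"roll":0}]' 15
python3 -m creep '[{"translation":[0,0,-30],"gripper":27,"roll":0},{"translation":[0,0,-70],"gripper":27,"roll":0},{"translation":[0,10,-110],"gripper":50,"roll":0},{"translation":[20,40,-130],"gripper":50,"roll":1},{"translation":[30,80,-130],"gripper":55,"roll":3}]'
python3 -c "
from h import *
move([.556,-.345,.17],np.radians(-92))"
```

```text
time: 24.28
position: [0.457, 0.0681, 0.0511]
tool_rot: [1.0, 0.023, 0.001, 0.0]
ft_force: [0.3, -0.4, -0.2]
grip_width: 0.0254
grip_force: 0.0
time: 24.7
position: [0.4938, -0.01, 0.1857]
tool_rot: [1.0, -0.002, 0.006, 0.001]
ft_force: [1.1, -0.4, 0.6]
grip_width: 0.0394
grip_force: 0.0
shift [ 63.2 334.7  17.3] roll 1.8 or alt yaw now -90.2 q6 1.33 t 24.7
```

```bash
python3 -m creep '[{"translation":[0,40,0],"gripper":55,"roll":0},{"translation":[5,80,0],"gripper":55,"roll":1},{"translation":[15,120,0],"gripper":55,"roll":1.8},{"translation":[30,155,0],"gripper":50,"roll":1.8},{"translation":[45,192,0],"gripper":50,"roll":1.8}]'
python3 -m creep '[{"translation":[9,40,0],"gripper":55,"roll":0},{"translation":[18,80,0],"gripper":55,"roll":0},{"translation":[18,120,10],"gripper":55,"roll":0},{"translation":[18,141,40],"gripper":50,"roll":0},{"translation":[18,141,70],"gripper":50,"roll":0}]'
python3 -m creep '[{"translation":[0,0,15],"gripper":50,"roll":0},{"translation":[0,0,15],"gripper":50,"roll":0},{"translation":[0,0,15],"gripper":50,"roll":0}]'
python3 - <<'E'
from h import *
im,K,M=cam("wrist")
for s in sticks(im,K,M,.03):print(s)
for s in sticks(*cam("top"),.04):print("top",s)
move([.556,-.345,.036],np.radians(-92))
E
```

```text
time: 25.12
position: [0.5331, -0.2044, 0.1808]
tool_rot: [1.0, -0.02, 0.0, -0.0]
ft_force: [0.8, 0.9, -0.2]
grip_width: 0.051
grip_force: 0.0
time: 25.53
position: [0.5474, -0.3517, 0.1117]
tool_rot: [1.0, -0.022, 0.004, 0.004]
ft_force: [0.5, 0.2, -0.9]
grip_width: 0.0511
grip_force: 0.0
time: 25.78
position: [0.5454, -0.3438, 0.0945]
tool_rot: [1.0, -0.019, -0.001, -0.001]
ft_force: [0.4, 0.5, 0.5]
grip_width: 0.0504
grip_force: 0.0
(569, -349, 107, 16.0, -1.9, [263.0, 183.0])
top (460, 108, 117, 16.7, 2.2, [215.0, 215.0])
top (478, 68, 86, 13.5, 2.7, [228.0, 209.0])
top (459, 151, 115, 18.8, 2.8, [201.0, 216.0])
shift [ 8.9  0.1 60.7] roll -0.2 or alt yaw now -92.2 q6 0.87 t 25.9
```

```bash
python3 -m creep '[{"translation":[9,2.5,30],"gripper":50,"roll":0},{"translation":[9,2.5,59],"gripper":45,"roll":0},{"translation":[9,2.5,59],"gripper":30,"roll":0},{"translation":[9,2.5,59],"gripper":0,"roll":0},{"translation":[9,2.5,59],"gripper":0,"roll":0}]' 15
python3 -m creep '[{"translation":[0,0,0],"gripper":0,"roll":0},{"translation":[0,0,0],"gripper":0,"roll":0},{"translation":[0,0,-20],"gripper":0,"roll":0},{"translation":[0,0,-55],"gripper":0,"roll":0},{"translation":[0,0,-95],"gripper":0,"roll":0}]' 15
python3 -c "
from h import *
slot(.032,.0)"
```

```text
time: 26.3
position: [0.5561, -0.3474, 0.0382]
tool_rot: [1.0, -0.019, 0.001, 0.001]
ft_force: [0.7, 0.7, 1.0]
grip_width: 0.0326
grip_force: 0.0
time: 26.72
position: [0.5537, -0.346, 0.131]
tool_rot: [1.0, -0.019, -0.002, -0.001]
ft_force: [0.7, -0.5, 0.3]
grip_width: 0.0153
grip_force: 15.0
shift [-108.3 -370.8   83.3] roll -4.8 or alt yaw now -92.2 q6 0.88 t 26.7
```

```bash
python3 -m creep '[{"translation":[-15,-36,-20],"gripper":0,"roll":-2},{"translation":[-40,-65,-40],"gripper":0,"roll":-4},{"translation":[-65,-95,-40],"gripper":0,"roll":-4.8},{"translation":[-90,-125,-40],"gripper":0,"roll":-4.8},{"translation":[-108,-160,-40],"gripper":0,"roll":-4.8}]' 15
python3 -m creep '[{"translation":[2,-40,0],"gripper":0,"roll":0},{"translation":[6,-80,0],"gripper":0,"roll":0},{"translation":[10,-120,0],"gripper":0,"roll":0},{"translation":[14,-160,0],"gripper":0,"roll":0},{"translation":[17,-195,10],"gripper":0,"roll":0}]' 15
python3 -c "
from h import *
slot(.032,.0)"
```

```text
time: 27.13
position: [0.4515, -0.182, 0.1728]
tool_rot: [1.0, 0.022, 0.001, 0.001]
ft_force: [1.4, 0.1, 0.4]
grip_width: 0.0155
grip_force: 15.0
time: 27.55
position: [0.4627, 0.0145, 0.1635]
tool_rot: [1.0, 0.023, 0.003, 0.001]
ft_force: [0.8, -0.1, 0.1]
grip_width: 0.0156
grip_force: 15.0
shift [ -3.2 -14.8 114.5] roll 0.0 or alt yaw now -87.4 q6 1.31 t 27.6
```

```bash
python3 -m creep '[{"translation":[-3,-15,30],"gripper":0,"roll":0},{"translation":[-3,-15,60],"gripper":0,"roll":0},{"translation":[-3,-15,95],"gripper":0,"roll":0},{"translation":[-3,-15,105],"gripper":0,"roll":0},{"translation":[-3,-15,105],"gripper":0,"roll":0}]' 15
python3 -c "
from h import *
slot(.032,.0)"
```

```text
time: 27.97
position: [0.4572, 0.0278, 0.0548]
tool_rot: [1.0, 0.023, -0.001, -0.0]
ft_force: [0.1, 0.1, 0.1]
grip_width: 0.0158
grip_force: 15.0
shift [ 2.4 -1.1  5.8] roll 0.0 or alt yaw now -87.4 q6 1.34 t 28.0
```

```bash
python3 -m creep '[{"translation":[0,0,4.5],"gripper":0,"roll":0},{"translation":[0,0,4.5],"gripper":0,"roll":0},{"translation":[0,0,4.5],"gripper":25,"roll":0},{"translation":[0,0,4.5],"gripper":25,"roll":0},{"translation":[0,0,4.5],"gripper":25,"roll":0}]' 15
python3 -m creep '[{"translation":[0,0,-30],"gripper":25,"roll":0},{"translation":[0,0,-70],"gripper":25,"roll":0},{"translation":[0,-20,-100],"gripper":50,"roll":0},{"translation":[-10,-60,-110],"gripper":50,"roll":0},{"translation":[-20,-100,-120],"gripper":60,"roll":0}]'
python3 -m creep '[{"translation":[-40,-20,-80],"gripper":60,"roll":0},{"translation":[-40,-20,-80],"gripper":60,"roll":0},{"translation":[-40,-20,-80],"gripper":60,"roll":0},{"translation":[-40,-20,-80],"gripper":60,"roll":0},{"translation":[-40,-20,-80],"gripper":60,"roll":0}]'
python3 - <<'E'
from h import *
im,K,M=cam("wrist");np.savez("wrist7.npz",im=im,K=K,M=M);cv2.imwrite("pics/w7.png",cv2.resize(im[:250],(800,390)))
for s in sticks(im,K,M,.044):print(s)
E
```

```text
time: 28.38
position: [0.4583, 0.0273, 0.0523]
tool_rot: [1.0, 0.023, 0.001, 0.0]
ft_force: [0.3, -0.1, 0.0]
grip_width: 0.0235
grip_force: 0.0
time: 28.8
position: [0.4353, 0.1253, 0.1736]
tool_rot: [1.0, 0.021, 0.003, -0.0]
ft_force: [1.7, 0.5, -0.6]
grip_width: 0.0377
grip_force: 0.0
time: 29.22
position: [0.393, 0.1431, 0.2515]
tool_rot: [1.0, 0.023, 0.001, 0.0]
ft_force: [-0.5, 0.4, -0.2]
grip_width: 0.0593
grip_force: 0.0
(463, 152, 107, 20.3, 2.1, [253.0, 120.0])
(463, 70, 117, 18.9, 2.4, [320.0, 123.0])
(466, 31, 115, 18.0, 2.6, [351.0, 122.0])
(459, 110, 118, 19.6, 2.7, [287.0, 125.0])
(405, 149, 19, 14.3, -87.3, [253.0, 167.0])
```

View pics/w7.png

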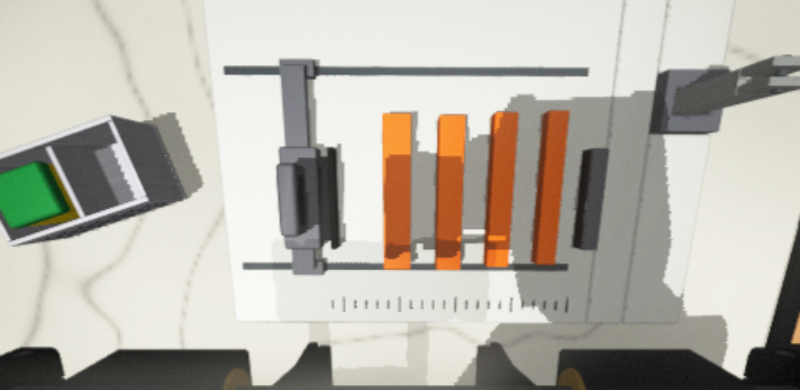

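```bash
python3 -c "
from h import *
move([.4515,.2285,.0715],np.radians(-87.4))"
```

```text
shift [ 62.4 -83.  179.1] roll -0.0 or alt yaw now -87.4 q6 1.61 t 29.3
```

```bash
python3 -m creep '[{"translation":[25,-32,0],"gripper":60,"roll":0},{"translation":[50,-65,10],"gripper":60,"roll":0},{"translation":[62,-83,40],"gripper":60,"roll":0},{"translation":[62,-83,80],"gripper":60,"roll":0},{"translation":[62,-83,120],"gripper":60,"roll":0}]'
python3 -m creep '[{"translation":[0,0,20],"gripper":60,"roll":0},{"translation":[0,0,20],"gripper":60,"roll":0},{"translation":[0,0,20],"gripper":60,"roll":0}]'
python3 -c "
from h import *
move([.4515,.2285,.0715],np.radians(-87.4))"
```

```text
time: 29.68
position: [0.4527, 0.2294, 0.1284]
tool_rot: [1.0, 0.023, 0.001, -0.0]
ft_force: [-0.8, -0.0, -0.5]
grip_width: 0.0602
grip_force: 0.0
time: 29.93
position: [0.4501, 0.2279, 0.1087]
tool_rot: [1.0, 0.022, -0.003, 0.001]
ft_force: [0.2, 0.2, 0.8]
grip_width: 0.0598
grip_force: 0.0
shift [ 1.6 -0.6 37.2] roll -0.1 or alt yaw now -87.5 q6 1.77 t 29.9
```

```bash
python3 -m creep '[{"translation":[1,-0.5,20],"gripper":60,"roll":0},{"translation":[1,-0.5,37],"gripper":50,"roll":0},{"translation":[1,-0.5,37],"gripper":30,"roll":0},{"translation":[1,-0.5,37],"gripper":0,"roll":0},{"translation":[1,-0.5,37],"gripper":0,"roll":0}]' 20
python3 -m creep '[{"translation":[0,0,0],"gripper":0,"roll":0},{"translation":[0,0,0],"gripper":0,"roll":0},{"translation":[0,0,0],"gripper":0,"roll":0},{"translation":[0,0,0],"gripper":0,"roll":0}]' 20
python3 -m creep '[{"translation":[0,6,0],"gripper":0,"roll":0},{"translation":[0,14,0],"gripper":0,"roll":0},{"translation":[0,22,0],"gripper":0,"roll":0},{"translation":[0,30,0],"gripper":0,"roll":0},{"translation":[0,38,0],"gripper":0,"roll":0}]' 20
```

```text
time: 30.35
position: [0.4531, 0.2295, 0.0756]
tool_rot: [1.0, 0.022, 0.001, -0.0]
ft_force: [-0.1, 0.5, 0.6]
grip_width: 0.0409
grip_force: 0.0
time: 30.68
position: [0.4522, 0.2297, 0.0748]
tool_rot: [1.0, 0.023, 0.001, -0.0]
ft_force: [-0.1, 5.5, 2.5]
grip_width: 0.0146
grip_force: 2.2
time: 31.1
position: [0.4538, 0.1923, 0.0748]
tool_rot: [1.0, 0.022, 0.001, -0.001]
ft_force: [-1.0, 5.2, 4.5]
grip_width: 0.0141
grip_force: 20.0
```

```bash
python3 -m creep '[{"translation":[0,8,0],"gripper":0,"roll":0},{"translation":[0,16,0],"gripper":0,"roll":0},{"translation":[0,24,0],"gripper":0,"roll":0},{"translation":[0,32,0],"gripper":0,"roll":0},{"translation":[0,40,0],"gripper":0,"roll":0}]' 20
python3 -m creep '[{"translation":[0,7,0],"gripper":0,"roll":0},{"translation":[0,14,0],"gripper":0,"roll":0},{"translation":[0,20,0],"gripper":0,"roll":0},{"translation":[0,26,0],"gripper":0,"roll":0},{"translation":[0,30,0],"gripper":0,"roll":0}]' 20
```

```text
time: 31.52
position: [0.4555, 0.1524, 0.0748]
tool_rot: [1.0, 0.022, 0.0, -0.001]
ft_force: [-0.8, 5.7, 4.3]
grip_width: 0.0138
grip_force: 20.0
time: 31.93
position: [0.4567, 0.1222, 0.0748]
tool_rot: [1.0, 0.022, 0.0, -0.001]
ft_force: [-1.8, 5.5, 4.9]
grip_width: 0.0135
grip_force: 20.0
```

```bash
python3 -m creep '[{"translation":[0,3,0],"gripper":0,"roll":0},{"translation":[0,6,0],"gripper":0,"roll":0},{"translation":[0,9,0],"gripper":0,"roll":0},{"translation":[0,12,0],"gripper":0,"roll":0},{"translation":[0,14,0],"gripper":0,"roll":0}]' 20
python3 -m creep '[{"translation":[0,1,0],"gripper":0,"roll":0},{"translation":[0,2,0],"gripper":0,"roll":0},{"translation":[0,3,0],"gripper":0,"roll":0}]' 20
python3 -m creep '[{"translation":[0,1,0],"gripper":0,"roll":0},{"translation":[0,2,0],"gripper":0,"roll":0}]' 20
```

```text
time: 32.35
position: [0.4573, 0.1085, 0.0748]
tool_rot: [1.0, 0.022, 0.0, -0.001]
ft_force: [-0.6, 7.0, 4.8]
grip_width: 0.0138
grip_force: 20.0
time: 32.6
position: [0.4574, 0.1056, 0.0748]
tool_rot: [1.0, 0.022, 0.0, -0.001]
ft_force: [-0.3, 5.2, 5.3]
grip_width: 0.0134
grip_force: 20.0
time: 32.77
position: [0.4575, 0.1036, 0.0748]
tool_rot: [1.0, 0.022, 0.0, -0.001]
ft_force: [-1.3, 6.8, 4.9]
grip_width: 0.0133
grip_force: 20.0
```

```bash
python3 -m creep '[{"translation":[0,1,0],"gripper":0,"roll":0},{"translation":[0,2,0],"gripper":0,"roll":0}]' 20
python3 -m creep '[{"translation":[0,1,0],"gripper":0,"roll":0},{"translation":[0,1,0],"gripper":0,"roll":0}]' 20
python3 -m creep '[{"translation":[0,1,0],"gripper":0,"roll":0},{"translation":[0,1,0],"gripper":0,"roll":0}]' 20
```

```text
time: 32.93
position: [0.4576, 0.1016, 0.0748]
tool_rot: [1.0, 0.022, 0.0, -0.001]
ft_force: [-1.7, 6.4, 5.4]
grip_width: 0.0142
grip_force: 20.0
time: 33.1
position: [0.4576, 0.1006, 0.0748]
tool_rot: [1.0, 0.022, 0.0, -0.001]
ft_force: [-1.4, 5.7, 4.1]
grip_width: 0.0139
grip_force: 20.0
time: 33.27
position: [0.4577, 0.0997, 0.0748]
tool_rot: [1.0, 0.022, 0.0, -0.001]
ft_force: [-0.3, 6.5, 5.2]
grip_width: 0.0137
grip_force: 20.0
```

```bash
python3 -m creep '[{"translation":[0,1,0],"gripper":0,"roll":0},{"translation":[0,1.5,0],"gripper":0,"roll":0}]' 20
python3 -m creep '[{"translation":[0,1,0],"gripper":0,"roll":0},{"translation":[0,1.5,0],"gripper":0,"roll":0}]' 20
python3 - <<'E'
from h import *
for i in range(3):
    im,K,M=cam("wrist");print(telemetry.get_obs()["ft_force"].round(1))
cv2.imwrite("pics/w8.png",im)
E
```

```text
time: 33.43
position: [0.4577, 0.0985, 0.0748]
tool_rot: [1.0, 0.022, 0.0, -0.001]
ft_force: [-1.0, 8.2, 3.8]
grip_width: 0.014
grip_force: 20.0
time: 33.6
position: [0.4577, 0.0972, 0.0748]
tool_rot: [1.0, 0.022, 0.0, -0.001]
ft_force: [-0.5, 10.1, 4.7]
grip_width: 0.0141
grip_force: 20.0
[-0.6  9.5  5.4]
[-0.5  7.8  4.8]
[-0.4  8.4  5.2]
```

View pics/w8.png

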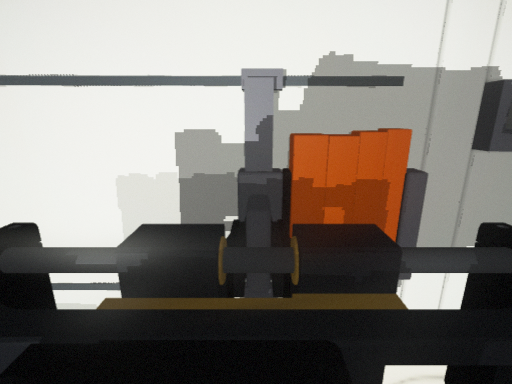

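The sticks are packed side by side between pad and fixed jaw (290–410, 130–235) and the push is rising. I'll go slightly further.

```bash
python3 -m creep '[{"translation":[0,1,0],"gripper":0,"roll":0},{"translation":[0,1.5,0],"gripper":0,"roll":0},{"translation":[0,1.5,0],"gripper":0,"roll":0}]' 20
python3 -m creep '[{"translation":[0,0,0],"gripper":0,"roll":0}]' 20
```

```text
time: 34.0
position: [0.4578, 0.0965, 0.0748]
tool_rot: [1.0, 0.021, 0.0, -0.002]
ft_force: [-0.4, 13.1, 5.3]
grip_width: 0.0138
grip_force: 20.0
time: 34.08
position: [0.4578, 0.0965, 0.0748]
tool_rot: [1.0, 0.022, 0.0, -0.002]
ft_force: [-1.0, 13.1, 4.2]
grip_width: 0.0135
grip_force: 20.0
```

```bash
python3 -m creep '[{"translation":[0,-0.5,0],"gripper":0,"roll":0},{"translation":[0,-0.8,0],"gripper":0,"roll":0},{"translation":[0,-0.8,0],"gripper":0,"roll":0}]' 20
python3 -m creep '[{"translation":[0,-0.8,0],"gripper":24,"roll":0},{"translation":[0,-0.8,0],"gripper":24,"roll":0},{"translation":[0,-0.8,0],"gripper":24,"roll":0}]' 20
python3 -m creep '[{"translation":[0,0,-20],"gripper":24,"roll":0},{"translation":[0,0,-50],"gripper":24,"roll":0},{"translation":[-10,0,-90],"gripper":60,"roll":0},{"translation":[-40,0,-120],"gripper":60,"roll":0},{"translation":[-60,0,-150],"gripper":60,"roll":0}]'
python3 -m creep '[{"translation":[0,0,-20],"gripper":60,"roll":0},{"translation":[0,0,-20],"gripper":60,"roll":0},{"translation":[0,0,-20],"gripper":60,"roll":0}]'
python3 - <<'E'
from h import *
im,K,M=cam("wrist");cv2.imwrite("pics/w9.png",cv2.resize(im[:250],(800,390)))
for s in sticks(im,K,M,.044):print(s)
E
```

```text
time: 34.33
position: [0.4578, 0.0966, 0.0748]
tool_rot: [1.0, 0.022, 0.0, -0.001]
ft_force: [0.5, 9.6, 4.2]
grip_width: 0.014
grip_force: 20.0
time: 34.58
position: [0.4581, 0.0956, 0.0743]
tool_rot: [1.0, 0.023, 0.0, 0.0]
ft_force: [-0.0, -0.7, 0.2]
grip_width: 0.0225
grip_force: 0.0
time: 35.0
position: [0.3963, 0.0926, 0.2252]
tool_rot: [1.0, 0.023, -0.001, 0.0]
ft_force: [0.8, -0.0, 0.2]
grip_width: 0.0367
grip_force: 0.0
time: 35.25
position: [0.3988, 0.0927, 0.2452]
tool_rot: [1.0, 0.023, 0.002, 0.0]
ft_force: [0.1, -0.6, 0.1]
grip_width: 0.0551
grip_force: 0.0
(463, 39, 120, 74.0, 2.9, [304.0, 128.0])
```

View pics/w9.png

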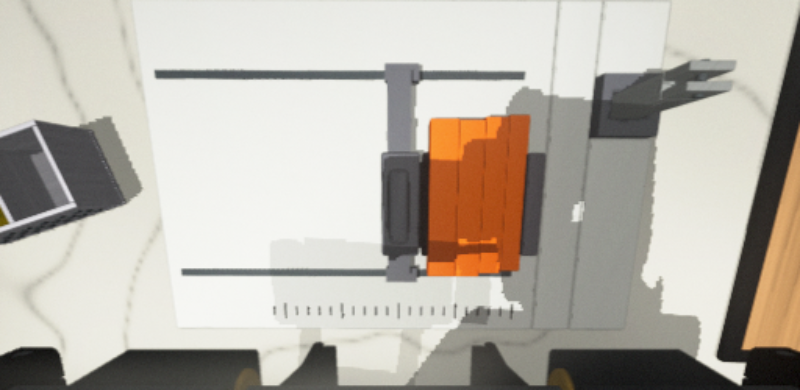

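The four sticks sit tight between pad and fixed jaw at (427–530, 115–275), and the post stands in its socket at (625,100). The arm is clear, so I'm handing in.

```bash
python3 -c "
from rig import hand_in
print(hand_in())"
```

```text
the job is handed in; nothing more can be done
None
```

I handed the job in: the knife pivot is plugged home in its socket and all four carrot sticks are clamped side by side between the jaws; the call returned no verdict, so the result is my reading of the last picture and the forces.

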